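# Lock the pearl strongbox and take the key out

## Robot

A 6-joint arm with a two-finger parallel gripper is mounted at the origin on the work surface. World frame = base frame: x ahead of the robot, y to its left, z up, the work surface at z = 0. Lengths are in m, angles in rad, forces in N, time in s.
With the tool pointing down it reaches from about 0.35 to 0.95 m from the base axis. Payload 17.4 kg.
Tool frame: the origin (TCP) lies at the very end of the fingers, on their centre line; the grasp point (between the pads) lies 19 mm behind it; z points along the fingers, y is the direction in which the jaws open and shut (so a half turn about z gives the same grasp; the last joint's range is limited). The gripper opens to 93 mm and grips with 3 to 60 N. Pads are 15 mm wide; open, the fingers measure 128 mm over their backs; the gripper's body (75 mm by 188 mm) begins 65 mm behind the grasp point.
Start: joints at [1.137, 0.116, 1.442, -0, 1.584, -0.038], TCP at [0.26, 0.623, 0.197] pointing down, gripper open.
Joint ranges: [-2.83, 2.83], [-0.83, 2.19], [0.07, 2.5], [-1.14, 4.28], [0.01, 3], [-2.97, 2.97]. Speed limits (rad/s): [1.89, 1.89, 2.22, 3.14, 3.14, 3.14].

## Interface

Orientations are given as a 3x3 rotation matrix whose columns are the frame's x, y, z axes.
In Python, from rig import env, viewer, ticket gives the robot as it stands.
- The arm moves only by the tool jog_arm, never from a script. Its argument "targets" is a list that holds one entry, the list of rows, each a list of 4 numbers: the shift along the world's x, y, z in mm, then the turn about the world's z in degrees. A call has 1 to 8 rows; each row shifts and turns the pose as measured when the row begins; what a row does not reach is not made up. A row lasts 1/12 s, in which the tool goes at most 41.7 mm and 7.16 degrees, less where a joint would pass 70% of its speed; a pose out of reach is approached as far as the arm can. A call with a gripper value outside its range is refused whole. "hand" is the gripper's target within -1 to 1 (fully open at 1, half-way at 0, shut at -1), set as the call begins (left out, the last holds). The fingers move at their own pace and stop on an object; "squeeze" is the grip in N (left out, the last holds). Time passes only in rows, so rows that do not move let the fingers close. It gives the time, the measured TCP pose, the force and the opening at its end, in the units of the state.
- env.read_state(): the state, without advancing time (a new reading comes with each control period).
- viewer.camera(name): name is "scene" or "top" or "wrist"; returns (picture, depth): 420x560x3 uint8, red, green, blue; 420x560 float32, m along the optical axis (not along the pixel's ray), 0 where there is no reading.
- viewer.camera_params(name): a dict with "fovy" (degrees; the focal length in pixels is half the picture's height over the tangent of half this angle, whatever the lens; pixels are square), "cx", "cy" (the principal point, pixels), "pose" (4x4, takes a point from camera to world coordinates); the wrist camera has in their place "tool_from_camera" (4x4, takes a point from camera to tool coordinates, whose origin is the TCP and whose axes are the flange's). Camera axes: x right, y up, looking along -z (the intrinsics and any distortion apply to the point x, -y, -z); pixel columns grow to the right and rows downward; lengths in m; the calibration is good to about 2 mm. A picture is of the moment at which its call begins: read the wrist's pose just before it. camera_params takes no time and is no camera call.
- ticket.hand_in(): hands the job in, once; it reports no verdict.
The state is a dict: "time": time; "q": joint angles; "joint_vel": joint speeds; "joint_torque": joint torques, N m; "tool_pos": TCP position; "orientation": TCP orientation; "ft_force": force on the tool from outside, world axes, zero at the start; "torque": the same for the moment, N m; "opening": opening from 0.0 (shut) to 1.0 (fully open).
Only numpy, scipy, OpenCV 4.12 (cv2) and the standard library are available. Lean on these libraries where they do the work, as an engineer would, in place of code of your own. Each camera call takes 0.05 s, during which the arm holds its last target.

## Task

Lock the pearl strongbox with the key standing in its lid lock: turn the key clockwise until the bolt has gone fully home against the back of its keeper, without forcing it. Then turn the key back to the position where it comes out, draw it out without yanking, leaving the bolt shot, and put the key down in the white tray. Leave the shell on the lid, the tweezers in the tray and the glass jar where they are.

Things in the scene. Friction and masses are not known exactly. Their poses are not given: they have to be found in the camera images.
- strongbox: Grey sheet-steel box, 220 (x) x 300 (y) x 120 mm high; it does not move. Origin: centre of its underside on the bench; z up, front towards -x. The front 54 mm of its top is a fixed flange with the keeper; the rest is the shut lid, hinged at the back (+x), with the lock case on it. The lock axis is vertical, at x = -14, y = 0 mm in this frame.
- lock_case (a point): Top centre, on the lock axis, of the dark steel lock case, 68 (x) x 66 (y) x 24 mm high. Turned clockwise from above the key goes free for 5 to 40 degrees (slack that differs each time), then drives the bolt against 0.1 to 0.2 N m; 20 to 75 degrees from release the bolt meets the keeper and the key stops. 0.1 N m above the running load is enough to be sure of it; each 2 degrees of forcing adds as much again.
- keyhole: Origin: centre of the cylinder's steel face, on the lock axis, 152 mm above the bench; axes as the strongbox's. A collar 40 mm across, 8 mm above the lock case, with a 10.8 mm round hole and in its edge one notch 4.7 mm wide, towards the hinge (+x of the strongbox). Turned back, the key leaves the bolt as it is, but a few degrees anticlockwise past release it may begin to draw the bolt back.
- key: Key standing in the lock, about 30 g. Origin: on its axis at the underside of the shoulder (16 x 6 mm, 6 mm high), which rests on the cylinder's face (at keyhole, within 1 mm) while the key is in. z up through the head, x towards the tooth. It starts in the release position: its x along the strongbox's x, give or take 4 degrees of play. Upright, it needs only about 1 N to lift out.
- key_head (a point): Centre of the key's black moulded head, 28 (key x) x 9 (key y) x 34 mm high, 23 mm above the key's origin; its flat faces look to the key's +y and -y.
- key_tip (a point): Lower end of the key's flat steel blade, 9 (x) x 3.2 (y) mm and 24 mm long below the origin. A tooth stands 3.5 mm proud of its +x edge, 5 to 17 mm below the origin: it passes the collar's notch only within about 6 degrees of the release direction and is caught under the collar everywhere else. The blade has about 7 degrees and 0.7 mm of play in the cylinder.
- bolt_tip (a point): Middle of the end face of the lock's steel bolt (22 mm wide, 10 mm high), which slides out of the front of the lock case towards the keeper (-x of the strongbox), 11 mm above the lid. At the start it stands 2 to 3.5 mm out of the case. It stays where it is left.
- keeper: Steel keeper on the front flange, 40 mm wide, 22 mm high, a staple open towards the lock case that takes the end of the bolt. Origin: foot of the inside of its back wall, on the bolt's line; axes as the strongbox's. The bolt is home when bolt_tip has x = 0 in this frame. It is fitted at a depth that differs each time, 5 to 14 mm in front of the bolt's end at the start.
- tray: White rectangular tray, 200 (x) x 160 (y) mm, rim 20 mm high, walls and floor 4 mm thick; it does not move. Origin: centre of its underside. A pair of tweezers lies along its +y side; the rest of it is free.
- lid_shell: Bystander: oyster shell with pearls, 80 mm across, 17 mm high, on the lid behind the lock case. Origin: centre of its underside.
- tweezers: Bystander: steel tweezers, 115 mm long, lying in the tray near its +y wall. Origin: middle, underside.
- pearl_jar: Bystander: glass jar, 64 mm across, 85 mm high. Origin: centre of its underside.
There are look-alikes about, which are no part of the job. Of the things that look like the key, the smallest one is meant.

How it is judged:
On the way, in this order (a step that is already met when the one before it is completed fails the run):
1. the bolt is shot fully home into the keeper (x of bolt_tip in the frame of keeper below 0.0015 m), for 0.2 s.
2. the key is drawn out of the lock with the bolt still home (x of bolt_tip in the frame of keeper below 0.0015 m and distance between key and keyhole above 0.04 m), for 0.1 s.
At the end, for the whole second after the job is handed in: The bolt is still home (within 1.5 mm of the keeper's back wall), and the key lies at rest inside the white tray (its origin within the tray's walls and less than 32 mm above the bench), let go (x of bolt_tip in the frame of keeper below 0.0015 m and x of key in the frame of tray between -0.094 and 0.094 m and y of key in the frame of tray between -0.074 and 0.074 m and height (world z) of key below 0.032 m and linear speed of key below 0.02 m/s); the robot touches nothing.
It fails at once if the key is forced: the bolt is rammed against the keeper with over 12 N (contact force between bolt and keeper above 12 N).
It fails at once if the key is wrenched or yanked in the lock: more than 20 N between the key and the collar of the keyhole (contact force between key and keyhole above 20 N).
It fails at once if the shell on the lid, the tweezers or the jar is moved by more than 30 mm (distance of any of lid_shell, tweezers, pearl_jar from where it was at the start of the episode above 0.03 m).
It also fails if it takes over 61 s, if anything falls off the work surface, if the arm or the gripper's body presses on something with over 40 N, if the wrist force passes 120 N, or if a joint passes its speed limit or range.

## Working session

There is one attempt and no reset: what is moved stays moved. The work goes in short steps, Python scripts to look and compute and a tool call to move; the robot and the scene stay as the last step left them, time stands still between calls to the robot, and variables do not carry over. Pictures are saved under pics/ and viewed, and the job is handed in when it is done.

Besides the shell and the picture viewer there is one more tool, called after "Emit:" as name(argument=value, ...) on one line, values as JSON. jog_arm: Moves the arm, as the interface text tells. Its arguments: {"type":"object","properties":{"targets":{"type":"array"},"hand":{"type":"number"},"squeeze":{"type":"number"}},"required":["targets"]}

```bash
ls; mkdir -p pics; cat > h.py <<'E'
import numpy as np, cv2
from rig import env, viewer, ticket
def snap(n,f):
    s=env.read_state(); im,d=viewer.camera(n); p=viewer.camera_params(n)
    cv2.imwrite(f'pics/{f}.png',im[...,::-1]); 
    if n=='wrist':
        T=np.eye(4);T[:3,:3]=np.array(s['orientation']);T[:3,3]=s['tool_pos'];p['pose']=T@np.array(p['tool_from_camera'])
    np.savez(f'pics/{f}.npz',im=im,d=d,**{k:np.array(v) for k,v in p.items()})
    return im,d,p
def load(f): return np.load(f'pics/{f}.npz',allow_pickle=True)
def crop(f,x0,y0,x1,y1,k,out):
    im=load(f)['im'][y0:y1,x0:x1,::-1]; cv2.imwrite(f'pics/{out}.png',cv2.resize(im,None,fx=k,fy=k,interpolation=cv2.INTER_CUBIC))
def ray(z,u,v):
    fo=210/np.tan(np.radians(float(z['fovy']))/2); P=z['pose']
    d=np.array([(u-float(z['cx']))/fo,-(v-float(z['cy']))/fo,-1]); return P[:3,3],P[:3,:3]@d
def atz(z,u,v,h):
    o,d=ray(z,u,v); return o+d*(h-o[2])/d[2]
def dep(z,u,v):
    o,d=ray(z,u,v); return o+d*float(z['d'][int(v),int(u)])
def tri(z1,p1,z2,p2):
    o1,d1=ray(z1,*p1);o2,d2=ray(z2,*p2);d1=d1/np.linalg.norm(d1);d2=d2/np.linalg.norm(d2)
    t=np.linalg.lstsq(np.c_[d1,-d2],o2-o1,rcond=None)[0];a=o1+t[0]*d1;b=o2+t[1]*d2
    return (a+b)/2,np.linalg.norm(a-b)
E
python3 - <<'E'
from h import *
for n in('scene','top','wrist'):
    im,d,p=snap(n,n+'0'); print(n,{k:(v if k!='pose' else np.round(v,3)) for k,v in p.items()})
print(env.read_state())
E
```

```text
pics
scene {'fovy': 54.27149551292741, 'cx': 272.82945847783816, 'cy': 209.00304683972453, 'pose': array([[ 0.884, -0.37 ,  0.287,  0.717],
       [ 0.468,  0.691, -0.551, -0.38 ],
       [ 0.005,  0.621,  0.784,  0.685],
       [ 0.   ,  0.   ,  0.   ,  1.   ]])}
top {'fovy': 49.592572878291975, 'cx': 283.70172234791914, 'cy': 213.548347452592, 'pose': array([[ 0.017,  0.992, -0.123,  0.412],
       [-1.   ,  0.017,  0.003,  0.032],
       [ 0.005,  0.123,  0.992,  1.051],
       [ 0.   ,  0.   ,  0.   ,  1.   ]])}
wrist {'fovy': 61.07504541382589, 'cx': 277.67037984289993, 'cy': 211.17274494192702, 'tool_from_camera': array([[ 8.82626566e-04,  9.54420345e-01,  2.98464448e-01,
         8.20420941e-02],
       [ 9.99999565e-01, -9.32242220e-04,  2.38713826e-05,
         5.21933528e-04],
       [ 3.01024493e-04,  2.98464297e-01, -9.54420753e-01,
        -1.87361108e-01],
       [ 0.00000000e+00,  0.00000000e+00,  0.00000000e+00,
         1.00000000e+00]]), 'pose': array([[ 0.385, -0.881, -0.275,  0.185],
       [ 0.923,  0.367,  0.116,  0.655],
       [-0.001, -0.298,  0.954,  0.383],
       [ 0.   ,  0.   ,  0.   ,  1.   ]])}
{'time': 0.15, 'q': array([ 1.13720836e+00,  1.16344188e-01,  1.44210890e+00, -2.61168536e-05,
        1.58395853e+00, -3.77976274e-02]), 'joint_vel': array([-3.17982660e-05, -1.45546591e-03, -1.06738622e-03, -1.32365671e-03,
       -1.22321676e-03, -1.69637125e-04]), 'joint_torque': array([-2.10955739e-03, -7.21760845e+01, -6.22949624e+01,  7.77977798e-02,
        2.25700153e-02, -5.63308777e-05]), 'tool_pos': array([0.26018357, 0.62266238, 0.19599789]), 'orientation': array([[-9.22692019e-01,  3.85537721e-01, -3.20372944e-04],
       [ 3.85537854e-01,  9.22691711e-01, -7.54152240e-04],
       [ 4.85132368e-06, -8.19366151e-04, -9.99999664e-01]]), 'ft_force': array([-0.61084489,  0.53681563, -0.25241828]), 'torque': array([-0.00501612,  0.06024017,  0.011194  ]), 'opening': 0.9980223907736905}
```

View pics/scene0.png

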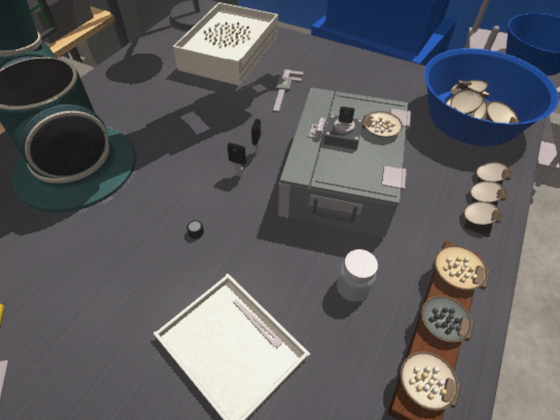

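View pics/top0.png

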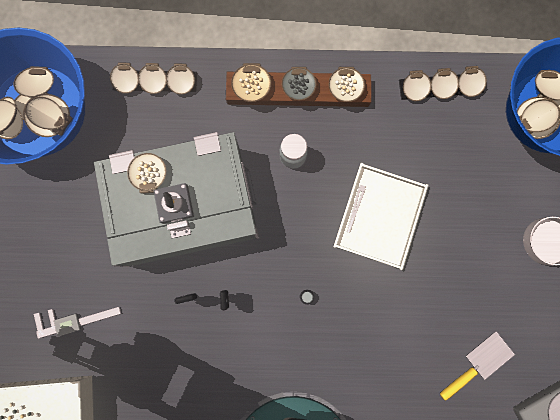

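View pics/wrist0.png

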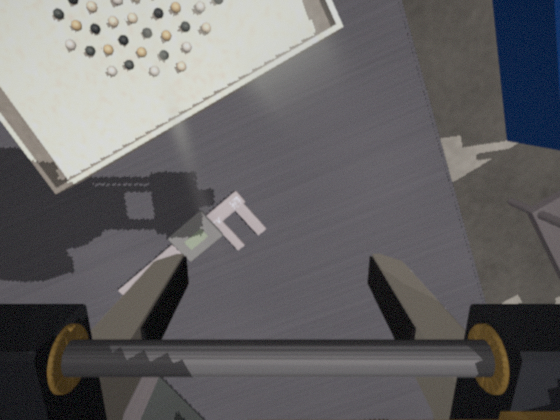

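The scene view shows the box's lock at about (346,120). Two look-alike keys stand on the bench at (237,155) and (256,130), the jar is at (358,275) and the white tray at (230,345). Next I'll enlarge the lock.

```bash
python3 - <<'E'
from h import *
crop('scene0',270,80,430,200,5,'c1'); crop('top0',90,125,260,265,4.5,'c2')
E
```

```text
(no output)
```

View pics/c1.png

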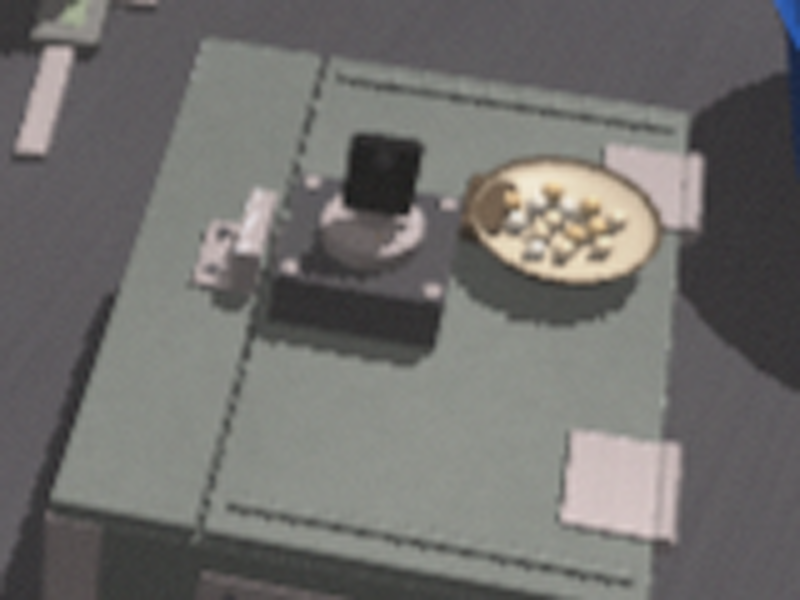

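View pics/c2.png

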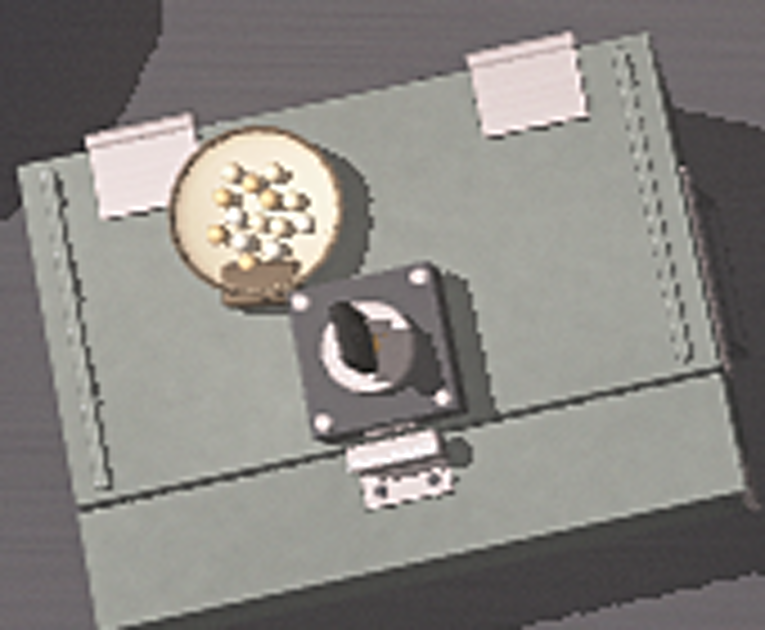

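```bash
python3 - <<'E'
from h import *
t=load('top0');s=load('scene0')
c=lambda x,y:(90+x/4.5,125+y/4.5)
k=lambda x,y:(270+x/5,80+y/5)
print('collar',tri(t,c(367,347),s,k(371,228)), atz(t,*c(367,347),.152))
print('case corners',[tri(t,c(*a),s,k(*b)) for a,b in (((300,300),(447,205)),((420,276),(433,291)),((443,397),(290,267)),((322,424),(313,182)))])
a=atz(t,*c(100,628),.12);b=atz(t,*c(745,493),.12);print(a,b,np.linalg.norm(a-b),np.degrees(np.arctan2((b-a)[0],-(b-a)[1])))
print('keytop',tri(t,c(343,310),s,k(386,140)))
# tray
tc=[(362,165),(428,185),(404,269),(335,246)]
sc=[(307,352),(234,418),(156,337),(229,279)]
for p in tc: print(atz(t,*p,.02))
print([atz(s,*p,.02) for p in sc])
print('jar',dep(t,293,143), 'bystander keys',dep(t,185,298),dep(t,224,298))
E
```

```text
collar (array([0.54483866, 0.25585454, 0.14475531]), np.float64(0.0015692634536297982)) [0.54307474 0.25368571 0.152     ]
case corners [(array([0.56601213, 0.28766274, 0.14166496]), np.float64(0.0013143095971857469)), (array([0.57877532, 0.23457035, 0.1422408 ]), np.float64(0.0033685788089458154)), (array([0.52380495, 0.22189331, 0.14163122]), np.float64(0.002745102643184143)), (array([0.5109965 , 0.27569946, 0.14074294]), np.float64(0.003170152802298742))]
[0.4174629  0.37585656 0.12      ] [0.48354548 0.0863235  0.12      ] 0.2969786189380998 12.856869643907796
keytop (array([0.54956675, 0.25273854, 0.19301156]), np.float64(0.007102868420331124))
[ 0.65699927 -0.15058038  0.02      ]
[ 0.61262542 -0.30278657  0.02      ]
[ 0.41920936 -0.24430453  0.02      ]
[ 0.46833395 -0.08851357  0.02      ]
[array([ 0.66100126, -0.14803475,  0.02      ]), array([ 0.60703959, -0.28693141,  0.02      ]), array([ 0.42942859, -0.2431266 ,  0.02      ]), array([ 0.47920979, -0.09409603,  0.02      ])]
jar [0.68829886 0.01150648 0.08362637] bystander keys [0.35118299 0.23131245 0.0909077 ] [0.35264294 0.15010714 0.09279062]
```

Emit:
jog_arm(targets=[[[18,-24,12,4],[24,-31,12,4],[24,-31,12,4],[24,-31,12,4],[24,-31,6,4],[24,-31,0,4],[24,-31,0,4],[24,-31,0,4]]])

```text
time: 0.82
tool_pos: [0.4463, 0.3747, 0.2485]
orientation: [[-0.981, -0.194, 0.0], [-0.194, 0.981, -0.006], [0.001, -0.006, -1.0]]
ft_force: [0.6, 0.9, -0.0]
opening: 1.001
```

Emit:
jog_arm(targets=[[[24,-30,4,1],[24,-30,4,0.7],[24,-30,0,0],[20,-24,0,0],[6,-7,0,0],[0,0,0,0],[0,0,0,0]]])

```text
time: 1.4
tool_pos: [0.5507, 0.2405, 0.2559]
orientation: [[-0.975, -0.224, -0.0], [-0.224, 0.975, -0.008], [0.002, -0.008, -1.0]]
ft_force: [-0.2, 0.9, -0.1]
opening: 0.997
```

```bash
python3 - <<'E'
from h import *
snap('wrist','w1'); s=env.read_state(); print(s['time'],s['tool_pos'],s['orientation'],s['ft_force'],s['torque'])
crop('w1',130,40,430,265,2.6,'w1c')
E
```

```text
1.45 [0.55042303 0.24087481 0.25585899] [[-9.74505360e-01 -2.24364010e-01 -3.07266934e-04]
 [-2.24354584e-01  9.74475281e-01 -7.93388082e-03]
 [ 2.07950135e-03 -7.66267264e-03 -9.99968479e-01]] [-0.5715924  -0.13499828  0.32736576] [ 0.06106476 -0.02479138 -0.00101111]
```

View pics/w1.png

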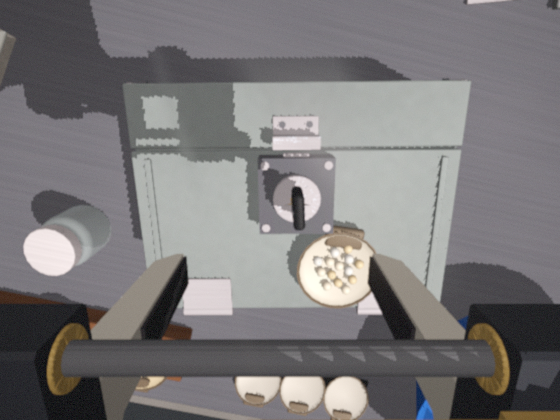

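View pics/w1c.png

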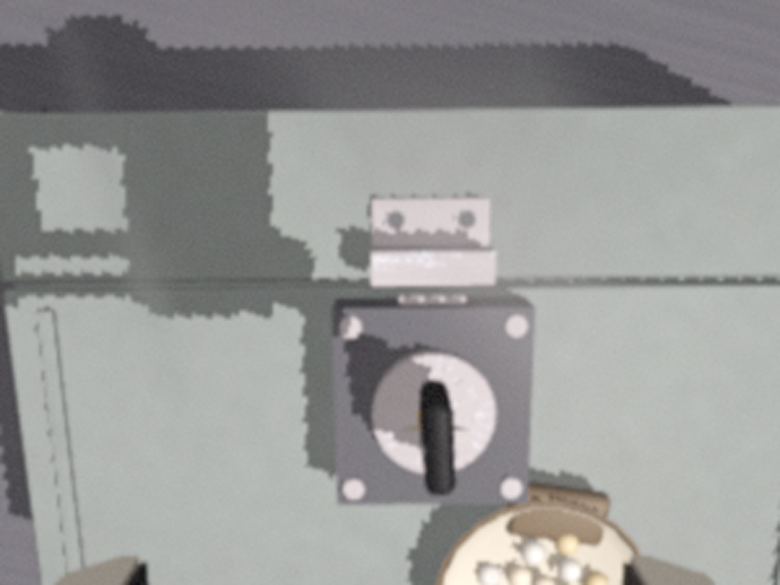

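The wrist view has the lock upright in the picture. The collar centre is at about (297,198), the key head runs from (296,188) to (299,228), and the keeper is at (297,130). Next I'll measure these.

```bash
python3 - <<'E'
from h import *
z=load('w1');t=load('top0')
c=lambda x,y:(130+x/2.6,40+y/2.6)
d=z['d']; im=z['im'].astype(int)
P,Rm=z['pose'][:3,3],z['pose'][:3,:3]
v,u=np.mgrid[150:260,240:350]
fo=210/np.tan(np.radians(float(z['fovy']))/2)
D=np.stack([(u-float(z['cx']))/fo,-(v-float(z['cy']))/fo,-np.ones(u.shape)],-1)@Rm.T
X=P+D*d[v,u][...,None]
def rep(n,m):
    q=X[m]; print(n,m.sum(),q.mean(0).round(4),q.min(0).round(4),q.max(0).round(4))
    return q
m=(X[...,2]>.186)&(X[...,2]<.2); q=rep('keytop',m)
if m.sum()>5:
    e,V=np.linalg.eigh(np.cov(q[:,:2].T)); print('key yaw',np.degrees(np.arctan2(V[1,1],V[0,1]))%180, np.sqrt(e)*3.46, q[:,2].mean())
m=(abs(X[...,2]-.152)<.003); q=rep('collar',m)
import cv2
h=cv2.convexHull(q[:,:2].astype(np.float32)); print(cv2.minEnclosingCircle(h))
m=(abs(X[...,2]-.143)<.003); q=rep('case',m); print(cv2.minAreaRect(q[:,:2].astype(np.float32)))
# case screws at z .144
sc=[(351,327),(517,326),(511,489),(353,490)]
w=np.array([atz(z,*c(*p),.145) for p in sc]); print(w.round(4),w.mean(0))
print('tri collar', tri(z,c(434,412),t,(171.6,202.1)))
b=[atz(z,*c(*p),.12) for p in ((0,110),(780,106))]; print('front',b,np.degrees(np.arctan2(-(b[0]-b[1])[0],(b[0]-b[1])[1])))
E
```

```text
keytop 426 [0.5451 0.2539 0.1905] [0.5321 0.2471 0.1861] [0.5599 0.2611 0.1929]
key yaw 15.765148784079173 [0.00890759 0.02703062] 0.19051216319157563
collar 1251 [0.5441 0.2534 0.1512] [0.526  0.2342 0.1491] [0.5661 0.2743 0.1535]
((0.54594886302948, 0.2544300854206085), 0.02034016326069832)
case 3910 [0.5429 0.2534 0.1434] [0.5054 0.2149 0.14  ] [0.5871 0.2938 0.146 ]
((0.5460883975028992, 0.2543545365333557), (0.06828573346138, 0.06622734665870667), 13.613405227661133)
[[0.525  0.2222 0.145 ]
 [0.5125 0.2746 0.145 ]
 [0.5671 0.2875 0.145 ]
 [0.5798 0.2349 0.145 ]] [0.54609551 0.25481579 0.145     ]
tri collar (array([0.5436026 , 0.25378828, 0.15377233]), np.float64(0.0019055079732474482))
front [array([0.48523371, 0.09377431, 0.12      ]), array([0.42653233, 0.34338683, 0.12      ])] -166.76621636131344
```

Emit:
jog_arm(targets=[[[-4,13,-10,2],[0,0,-20,0],[0,0,-20,0],[0,0,-2,0],[0,0,0,0],[0,0,0,0]]])

```text
time: 1.95
tool_pos: [0.5407, 0.2636, 0.2014]
orientation: [[-0.962, -0.274, -0.0], [-0.274, 0.962, -0.006], [0.002, -0.006, -1.0]]
ft_force: [-0.1, 0.6, 0.1]
opening: 1.001
```

```bash
python3 - <<'E'
from h import *
snap('wrist','w2'); s=env.read_state(); print(s['time'],s['tool_pos'],s['orientation'],s['ft_force'],s['torque'])
crop('w2',180,130,400,300,3.5,'w2c')
E
```

```text
2.0 [0.54093528 0.26357988 0.20181907] [[-9.61818983e-01 -2.73686067e-01  4.24960153e-04]
 [-2.73683775e-01  9.61801816e-01 -5.87012048e-03]
 [ 1.19784274e-03 -5.76229801e-03 -9.99982680e-01]] [1.01514475 0.12474403 0.07310277] [ 0.01548306 -0.03348944 -0.01285458]
```

View pics/w2c.png

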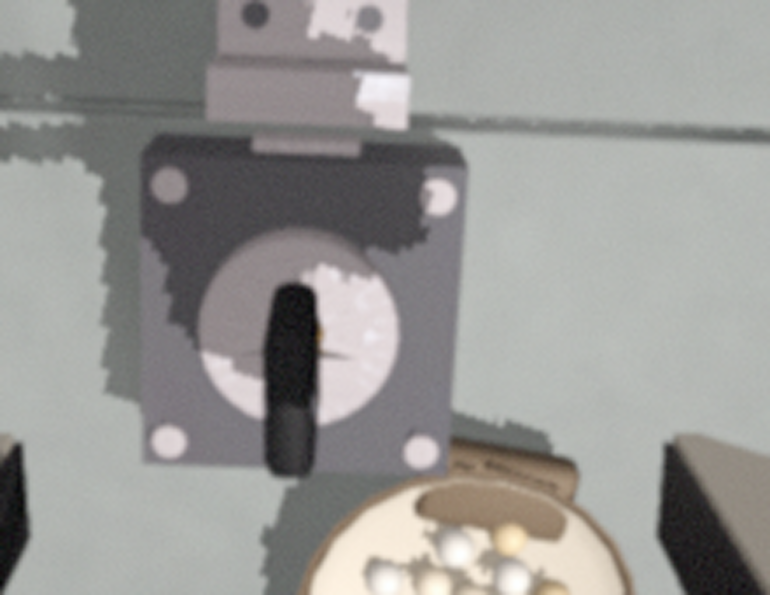

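```bash
python3 - <<'E'
from h import *
z=load('w2');y=load('w1');t=load('top0')
c=lambda x,y:(180+x/3.5,130+y/3.5)
print(atz(z,*c(299,330),.152),tri(z,c(299,330),y,(296.9,198.5)),tri(z,c(299,330),t,(171.6,202.1)))
w=np.array([atz(z,*c(*p),.144) for p in((169,186),(438,197),(421,452),(168,441))]);print(w,w.mean(0))
v,u=np.mgrid[150:300,210:330]
d=z['d'];P,Rm=z['pose'][:3,3],z['pose'][:3,:3];fo=210/np.tan(np.radians(float(z['fovy']))/2)
D=np.stack([(u-float(z['cx']))/fo,-(v-float(z['cy']))/fo,-np.ones(u.shape)],-1)@Rm.T
X=P+D*d[v,u][...,None]
q=X[(X[...,2]>.186)&(X[...,2]<.2)];print(q.mean(0),cv2.minAreaRect(q[:,:2].astype(np.float32)))
q=X[abs(X[...,2]-.152)<.003];print(cv2.minEnclosingCircle(cv2.convexHull(q[:,:2].astype(np.float32))))
print(env.read_state()['tool_pos'])
E
```

```text
[0.54484118 0.25495704 0.152     ] (array([0.54551425, 0.25493621, 0.1498244 ]), np.float64(0.00032364350090454693)) (array([0.54367558, 0.25414306, 0.15307238]), np.float64(0.0021023929301718057))
[[0.52529872 0.22214298 0.144     ]
 [0.51253029 0.27478645 0.144     ]
 [0.56714042 0.28792716 0.144     ]
 [0.57973081 0.23507694 0.144     ]] [0.54617506 0.25498338 0.144     ]
[0.54457126 0.25418574 0.19051185] ((0.5453854203224182, 0.2541322708129883), (0.02747623436152935, 0.009223369881510735), 15.474677085876465)
((0.5459877848625183, 0.2543315887451172), 0.020493142306804657)
[0.54093528 0.26357988 0.20181907]
```

Emit:
jog_arm(targets=[[[2,-4,0,0],[2,-4,0,0],[0,0,0,0],[0,0,0,0],[0,0,0,0]]])

```text
time: 2.42
tool_pos: [0.5461, 0.2555, 0.2055]
orientation: [[-0.962, -0.274, 0.005], [-0.274, 0.962, -0.004], [-0.003, -0.005, -1.0]]
ft_force: [-0.0, -0.7, 0.2]
opening: 0.999
```

Emit:
jog_arm(targets=[[[0,-1,-10,0],[0,0,-10,0],[0,0,-10,0],[0,0,-8,0],[0,0,-4,0],[0,0,0,0]]])

```text
time: 2.92
tool_pos: [0.5457, 0.2538, 0.1579]
orientation: [[-0.962, -0.274, 0.003], [-0.274, 0.962, -0.005], [-0.002, -0.005, -1.0]]
ft_force: [-0.1, -0.9, 0.7]
opening: 0.999
```

Emit:
jog_arm(targets=[[[0,0,0,0]]])

```text
time: 3.0
tool_pos: [0.5455, 0.2537, 0.1573]
orientation: [[-0.962, -0.274, 0.002], [-0.274, 0.962, -0.005], [-0.001, -0.005, -1.0]]
ft_force: [0.5, -0.1, 0.2]
opening: 1.003
```

Emit:
jog_arm(targets=[[[0,0,0,0]]])

```text
time: 3.08
tool_pos: [0.5455, 0.2538, 0.1572]
orientation: [[-0.962, -0.274, 0.002], [-0.274, 0.962, -0.005], [-0.001, -0.005, -1.0]]
ft_force: [-0.2, -0.6, -0.1]
opening: 1.002
```

Emit:
jog_arm(targets=[[[0,0.7,1,0],[0,0,0,0],[0,0,0,0],[0,0,0,0],[0,0,0,0],[0,0,0,0],[0,0,0,0],[0,0,0,0]]], hand=-0.6, squeeze=4)

```text
time: 3.75
tool_pos: [0.5461, 0.2549, 0.1603]
orientation: [[-0.962, -0.274, 0.005], [-0.274, 0.962, -0.004], [-0.004, -0.005, -1.0]]
ft_force: [0.1, 0.6, 0.2]
opening: 0.475
```

```bash
python3 - <<'E'
from h import *
snap('wrist','w3'); s=env.read_state(); print(s['time'],s['tool_pos'],s['orientation'],s['ft_force'],s['torque'],s['opening'])
crop('w3',160,130,400,310,3.2,'w3c')
E
```

```text
3.8 [0.54612058 0.25495696 0.16033547] [[-0.96174536 -0.27390187  0.00486133]
 [-0.27392154  0.96174381 -0.00397939]
 [-0.00358539 -0.00515878 -0.99998027]] [-0.27004692 -0.76978097  0.20266416] [0.09620637 0.04411558 0.00035566] 0.4330459904933563
```

View pics/w3c.png

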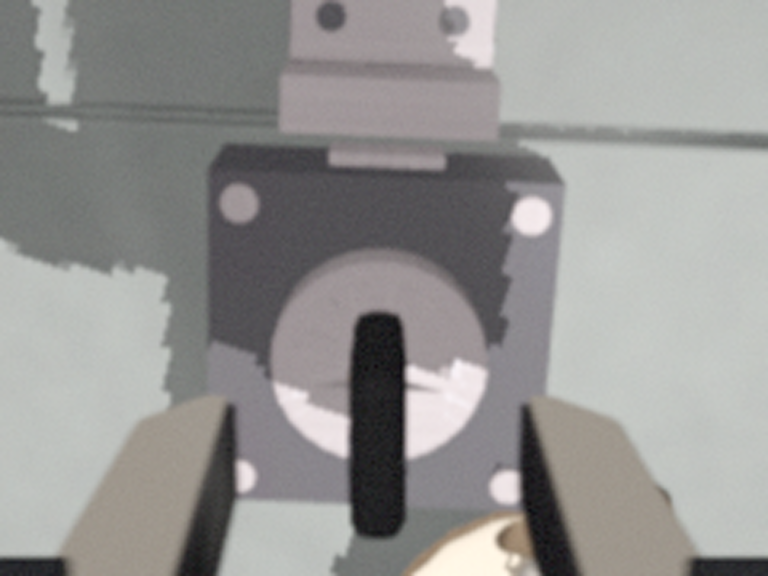

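The key at (378,425) in the crop sits midway between the fingers (235 and 525), so I'll close gently.

Emit:
jog_arm(targets=[[[0,0,-1,0],[0,0,0,0],[0,0,0,0],[0,0,0,0],[0,0,0,0],[0,0,0,0],[0,0,0,0],[0,0,0,0]]], hand=-1, squeeze=4)

```text
time: 4.47
tool_pos: [0.5461, 0.2549, 0.1591]
orientation: [[-0.962, -0.274, 0.005], [-0.274, 0.962, -0.004], [-0.003, -0.005, -1.0]]
ft_force: [0.3, -0.4, 0.3]
opening: 0.093
```

```bash
python3 - <<'E'
from h import *
s=env.read_state(); print(s['time'],s['tool_pos'],s['ft_force'],s['torque'],s['opening'])
E
```

```text
4.4667 [0.5460724  0.25489615 0.15907653] [ 0.34048092 -0.39186124  0.30096872] [ 0.04445693  0.03939773 -0.01452294] 0.09284303263775764
```

Opening is 0.093 × 93 mm ≈ 8.6 mm, which matches the 9 mm head, and there is no side force. Now I'll raise the grip.

Emit:
jog_arm(targets=[[[0,0,0,0],[0,0,0,0],[0,0,0,0]]], squeeze=35)

```text
time: 4.72
tool_pos: [0.5461, 0.2549, 0.1591]
orientation: [[-0.962, -0.274, 0.005], [-0.274, 0.962, -0.004], [-0.003, -0.005, -1.0]]
ft_force: [-0.3, 0.5, -0.2]
opening: 0.092
```

```bash
python3 - <<'E'
from h import *
for i in range(3):
    snap('wrist','w4'); s=env.read_state(); print(s['time'],s['tool_pos'],s['ft_force'],s['torque'],s['opening'])
crop('w4',160,130,400,310,3.2,'w4c')
E
```

```text
4.7667 [0.54607417 0.25491196 0.15910397] [-0.48385609 -0.80206001  0.32802573] [0.06027247 0.0625954  0.00228089] 0.09113524817269701
4.8167 [0.54609092 0.25489124 0.15908368] [ 0.13745286  0.01202685 -0.32309634] [0.03082908 0.0142561  0.01898494] 0.09168534742404885
4.8667 [0.54607785 0.25490674 0.15909781] [-0.69570297 -0.37440341  0.04340893] [ 0.0377081  -0.0208893   0.03896689] 0.09258334323659449
```

View pics/w4c.png

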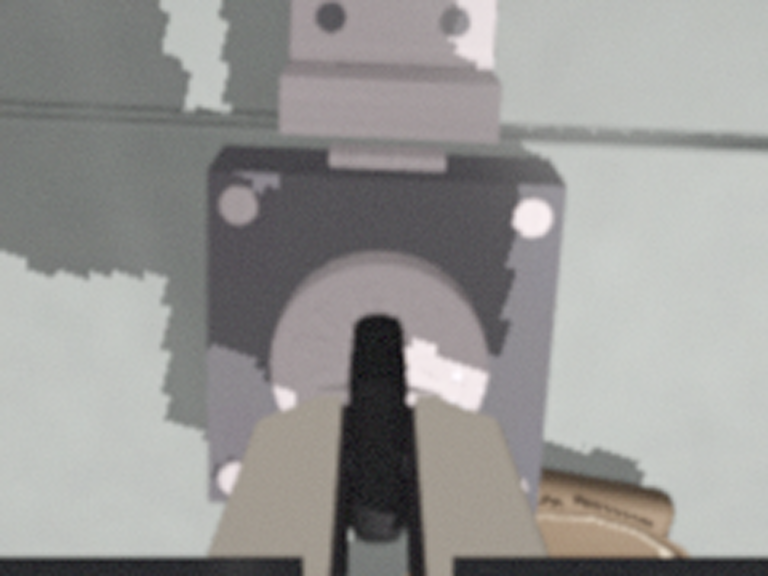

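Grip is good. Now I'll turn clockwise in small steps.

Emit:
jog_arm(targets=[[[0,0,0,-3],[0,0,0,-3],[0,0,0,0],[0,0,0,0]]])

```text
time: 5.2
tool_pos: [0.5461, 0.2549, 0.1591]
orientation: [[-0.986, -0.169, 0.004], [-0.169, 0.986, -0.005], [-0.003, -0.005, -1.0]]
ft_force: [-0.0, -0.5, -0.3]
opening: 0.094
```

```bash
cat > r.py <<'E'
from h import *
T=[];F=[]
for i in range(4):
    viewer.camera('wrist'); s=env.read_state();T.append(s['torque']);F.append(s['ft_force'])
R=np.array(s['orientation']);print(round(s['time'],2),'pos',(np.array(s['tool_pos'])*1000).round(1),'yaw',np.degrees(np.arctan2(-R[1,0],-R[0,0])).round(2),'F',np.mean(F,0).round(2),'T',np.mean(T,0).round(3),'op',round(s['opening'],3))
E
python3 r.py
```

```text
5.4 pos [546.1 254.9 159.1] yaw 9.74 F [ 0.12 -0.04 -0.07] T [ 0.036 -0.019 -0.009] op 0.093
```

Emit:
jog_arm(targets=[[[0,0,0,-2],[0,0,0,-2],[0,0,0,-2],[0,0,0,-2],[0,0,0,0],[0,0,0,0]]])

```text
time: 5.9
tool_pos: [0.5461, 0.2548, 0.1591]
orientation: [[-1.0, -0.03, 0.004], [-0.03, 1.0, -0.005], [-0.003, -0.005, -1.0]]
ft_force: [-0.3, -0.1, 0.2]
opening: 0.092
```

```bash
python3 r.py
```

```text
6.1 pos [546.1 254.9 159.1] yaw 1.67 F [ 0.26 -0.13  0.01] T [-0.02   0.003 -0.006] op 0.094
```

Emit:
jog_arm(targets=[[[0,0,0,-2],[0,0,0,-2],[0,0,0,0]]])

```text
time: 6.35
tool_pos: [0.5461, 0.2548, 0.1591]
orientation: [[-0.999, 0.041, 0.003], [0.041, 0.999, -0.006], [-0.003, -0.005, -1.0]]
ft_force: [0.5, 0.3, -0.4]
opening: 0.092
```

```bash
python3 r.py
```

```text
6.55 pos [546.1 254.8 159.1] yaw -2.23 F [ 0.11 -0.42  0.27] T [-0.047 -0.02   0.057] op 0.09
```

Emit:
jog_arm(targets=[[[0,0,0,-2],[0,0,0,-2],[0,0,0,0]]])

```text
time: 6.8
tool_pos: [0.5461, 0.2547, 0.1591]
orientation: [[-0.994, 0.108, 0.003], [0.108, 0.994, -0.006], [-0.004, -0.006, -1.0]]
ft_force: [-0.1, -0.3, 0.1]
opening: 0.091
```

```bash
python3 r.py
```

```text
7.0 pos [546.1 254.7 159.1] yaw -6.09 F [-0.29 -0.46  0.02] T [-0.086  0.004  0.009] op 0.094
```

Emit:
jog_arm(targets=[[[0,0,0,-2],[0,0,0,-2],[0,0,0,0]]])

```text
time: 7.25
tool_pos: [0.5461, 0.2546, 0.1591]
orientation: [[-0.985, 0.175, 0.003], [0.175, 0.985, -0.006], [-0.004, -0.006, -1.0]]
ft_force: [-0.1, 0.0, 0.8]
opening: 0.085
```

```bash
python3 r.py; python3 - <<'E'
from h import *
snap('wrist','w5');crop('w5',160,100,400,280,3.2,'w5c')
E
```

```text
7.45 pos [546.1 254.7 159.1] yaw -9.94 F [ 0.01 -0.67  0.02] T [-0.126 -0.047  0.129] op 0.095
```

View pics/w5c.png

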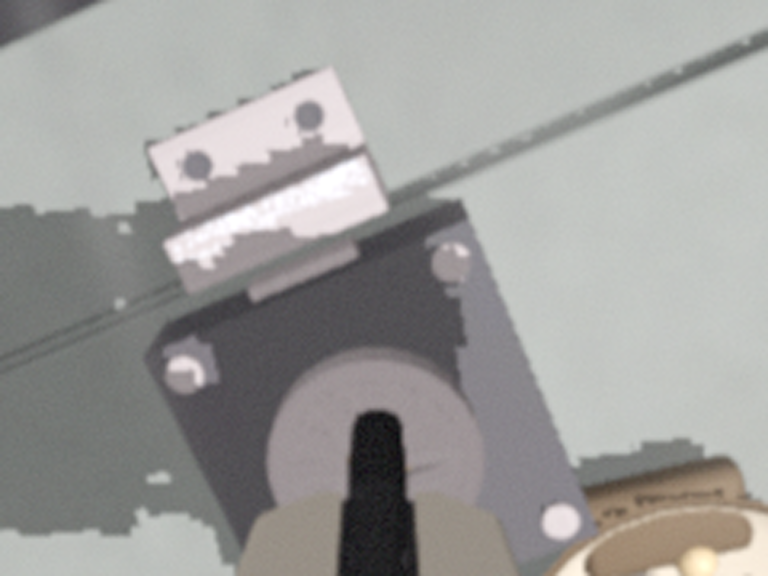

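Emit:
jog_arm(targets=[[[0,0,0,-2],[0,0,0,-2],[0,0,0,0]]])

```text
time: 7.75
tool_pos: [0.5462, 0.2546, 0.1591]
orientation: [[-0.97, 0.241, 0.002], [0.241, 0.97, -0.006], [-0.004, -0.006, -1.0]]
ft_force: [0.0, -0.3, 1.3]
opening: 0.091
```

```bash
python3 r.py
```

```text
7.95 pos [546.1 254.6 159.1] yaw -13.83 F [ 0.14 -0.49 -0.18] T [-0.192 -0.049  0.15 ] op 0.09
```

Emit:
jog_arm(targets=[[[0,0,0,-2],[0,0,0,0]]])

```text
time: 8.12
tool_pos: [0.5461, 0.2546, 0.1591]
orientation: [[-0.962, 0.272, 0.002], [0.272, 0.962, -0.007], [-0.004, -0.006, -1.0]]
ft_force: [0.2, -0.9, -0.1]
opening: 0.095
```

```bash
python3 r.py; python3 - <<'E'
from h import *
snap('wrist','w6');crop('w6',160,100,400,280,3.2,'w6c')
E
```

```text
8.32 pos [546.1 254.6 159.1] yaw -15.68 F [-0.04 -1.15  0.06] T [-0.184 -0.035  0.135] op 0.092
```

View pics/w6c.png

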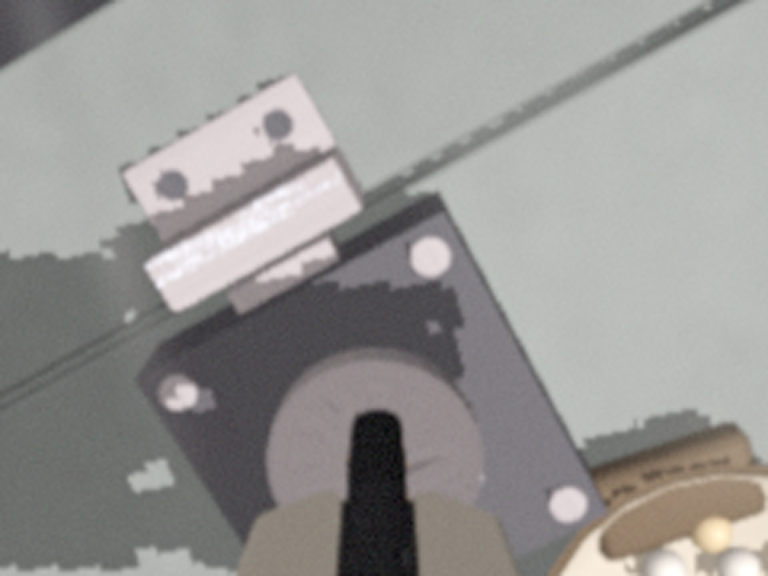

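Running load is about 0.14 N m and the bolt is moving out. At the crop's (285,275) it has a clear gap left to the keeper's roof.

Emit:
jog_arm(targets=[[[0,-0.2,0,-2],[0,0,0,-2],[0,0,0,0]]])

```text
time: 8.62
tool_pos: [0.5461, 0.2545, 0.1591]
orientation: [[-0.941, 0.338, 0.002], [0.337, 0.941, -0.007], [-0.004, -0.006, -1.0]]
ft_force: [-0.1, -0.7, -0.3]
opening: 0.093
```

```bash
python3 r.py
```

```text
8.82 pos [546.1 254.5 159.1] yaw -19.59 F [ 0.22 -0.93 -0.17] T [-0.178 -0.027  0.141] op 0.09
```

Emit:
jog_arm(targets=[[[0,0,0,-2],[0,0,0,0]]])

```text
time: 8.98
tool_pos: [0.5461, 0.2544, 0.1591]
orientation: [[-0.93, 0.367, 0.001], [0.367, 0.93, -0.007], [-0.004, -0.006, -1.0]]
ft_force: [0.3, -0.6, 0.6]
opening: 0.092
```

```bash
python3 r.py
```

```text
9.18 pos [546.1 254.4 159.1] yaw -21.44 F [ 0.21 -1.25 -0.05] T [-0.215 -0.032  0.154] op 0.095
```

Emit:
jog_arm(targets=[[[0,0,0,-2],[0,0,0,0]]])

```text
time: 9.35
tool_pos: [0.5461, 0.2544, 0.1591]
orientation: [[-0.918, 0.397, 0.001], [0.397, 0.918, -0.007], [-0.004, -0.006, -1.0]]
ft_force: [-0.0, -0.9, -0.8]
opening: 0.094
```

```bash
python3 r.py; python3 - <<'E'
from h import *
snap('wrist','w7');crop('w7',160,100,400,280,3.2,'w7c')
E
```

```text
9.55 pos [546.1 254.4 159.1] yaw -23.29 F [ 0.44 -1.3   0.37] T [-0.236 -0.003  0.125] op 0.094
```

View pics/w7c.png

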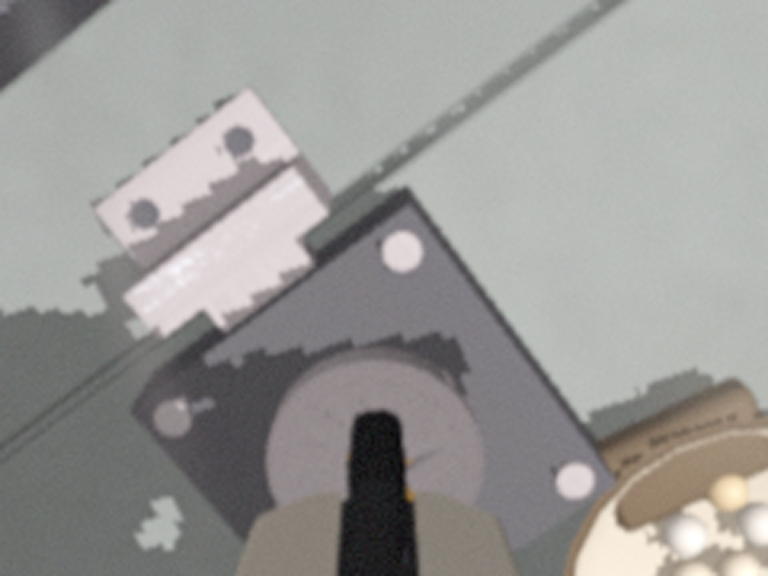

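Emit:
jog_arm(targets=[[[0,-0.2,0,-2],[0,0,0,-2],[0,0,0,0]]])

```text
time: 9.85
tool_pos: [0.5461, 0.2543, 0.1591]
orientation: [[-0.888, 0.459, 0.001], [0.459, 0.888, -0.007], [-0.004, -0.006, -1.0]]
ft_force: [0.6, -1.0, 0.0]
opening: 0.095
```

```bash
python3 r.py
```

```text
10.05 pos [546.1 254.3 159.1] yaw -27.2 F [ 0.07 -0.77  0.16] T [-0.263  0.01   0.141] op 0.095
```

Emit:
jog_arm(targets=[[[0,0,0,-2],[0,0,0,0]]])

```text
time: 10.22
tool_pos: [0.5461, 0.2542, 0.1591]
orientation: [[-0.873, 0.487, 0.0], [0.487, 0.873, -0.007], [-0.004, -0.006, -1.0]]
ft_force: [-0.4, -1.4, 0.4]
opening: 0.091
```

```bash
python3 r.py
```

```text
10.42 pos [546.1 254.2 159.1] yaw -29.05 F [-0.27 -1.33  0.25] T [-0.275 -0.008  0.131] op 0.088
```

Emit:
jog_arm(targets=[[[0,0,0,-2],[0,0,0,0]]])

```text
time: 10.58
tool_pos: [0.5461, 0.2542, 0.1591]
orientation: [[-0.857, 0.515, 0.0], [0.515, 0.857, -0.007], [-0.004, -0.006, -1.0]]
ft_force: [0.3, -1.0, 0.4]
opening: 0.09
```

```bash
python3 r.py
```

```text
10.78 pos [546.1 254.2 159.1] yaw -30.9 F [ 0.07 -1.84  0.29] T [-0.319  0.019  0.129] op 0.091
```

Emit:
jog_arm(targets=[[[0,-0.5,0,-2],[0,0,0,0]]])

```text
time: 10.95
tool_pos: [0.5461, 0.2539, 0.1591]
orientation: [[-0.84, 0.543, -0.0], [0.543, 0.84, -0.006], [-0.003, -0.005, -1.0]]
ft_force: [-0.4, -0.3, -1.0]
opening: 0.09
```

```bash
python3 r.py
```

```text
11.15 pos [546.  253.9 159.1] yaw -32.74 F [ 0.46 -0.13 -0.17] T [-0.056 -0.006  0.13 ] op 0.09
```

Emit:
jog_arm(targets=[[[0,0,0,-2],[0,0,0,0]]])

```text
time: 11.32
tool_pos: [0.546, 0.254, 0.1591]
orientation: [[-0.822, 0.569, -0.0], [0.569, 0.822, -0.007], [-0.003, -0.006, -1.0]]
ft_force: [0.7, -0.2, -0.1]
opening: 0.098
```

```bash
python3 r.py; python3 - <<'E'
from h import *
snap('scene','s8');crop('s8',300,90,390,160,8,'s8c');crop('scene0',300,90,390,160,8,'s0c')
E
```

```text
11.52 pos [546.  253.9 159.1] yaw -34.6 F [ 0.14 -0.53 -0.01] T [-0.16   0.018  0.117] op 0.089
```

View pics/s8c.png

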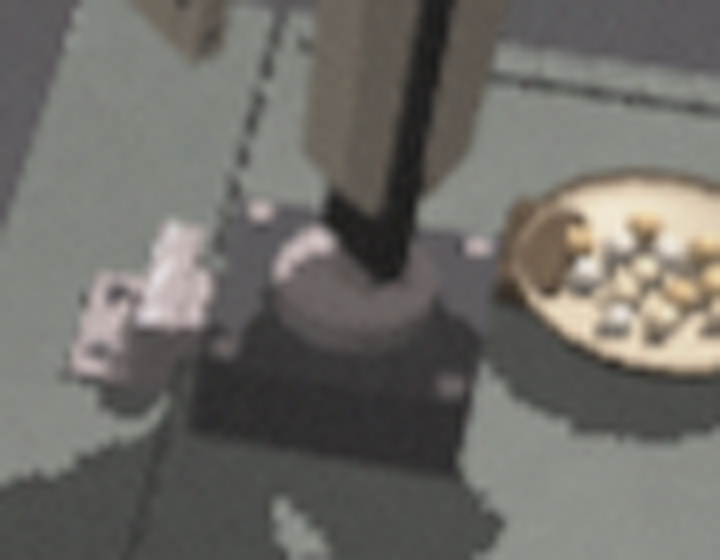

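Emit:
jog_arm(targets=[[[0,-0.2,0,-2],[0,0,0,0]]])

```text
time: 11.73
tool_pos: [0.546, 0.2538, 0.1591]
orientation: [[-0.803, 0.596, -0.001], [0.596, 0.803, -0.006], [-0.003, -0.005, -1.0]]
ft_force: [0.6, -0.6, 0.6]
opening: 0.092
```

```bash
python3 r.py
```

```text
11.93 pos [546.  253.8 159.1] yaw -36.48 F [-0.14 -0.1   0.24] T [-0.074  0.023  0.13 ] op 0.093
```

Emit:
jog_arm(targets=[[[0,0,0,-2],[0,0,0,0]]])

```text
time: 12.1
tool_pos: [0.546, 0.2539, 0.1591]
orientation: [[-0.783, 0.622, -0.001], [0.622, 0.783, -0.006], [-0.003, -0.005, -1.0]]
ft_force: [0.1, 0.0, 0.5]
opening: 0.088
```

```bash
python3 r.py
```

```text
12.3 pos [546.  253.8 159.1] yaw -38.33 F [-0.02 -0.44 -0.35] T [-0.131  0.006  0.257] op 0.091
```

Emit:
jog_arm(targets=[[[0,0,0,-2],[0,0,0,0]]])

```text
time: 12.47
tool_pos: [0.5461, 0.2539, 0.1591]
orientation: [[-0.763, 0.647, -0.001], [0.647, 0.763, -0.006], [-0.003, -0.005, -1.0]]
ft_force: [0.1, -0.1, -0.5]
opening: 0.093
```

```bash
python3 r.py;  python3 - <<'E'
from h import *
snap('wrist','w9');crop('w9',140,70,400,280,3,'w9c')
E
```

```text
12.67 pos [546.  253.9 159.1] yaw -40.18 F [-0.2  -0.24  0.04] T [-0.055  0.002  0.305] op 0.092
```

View pics/w9c.png

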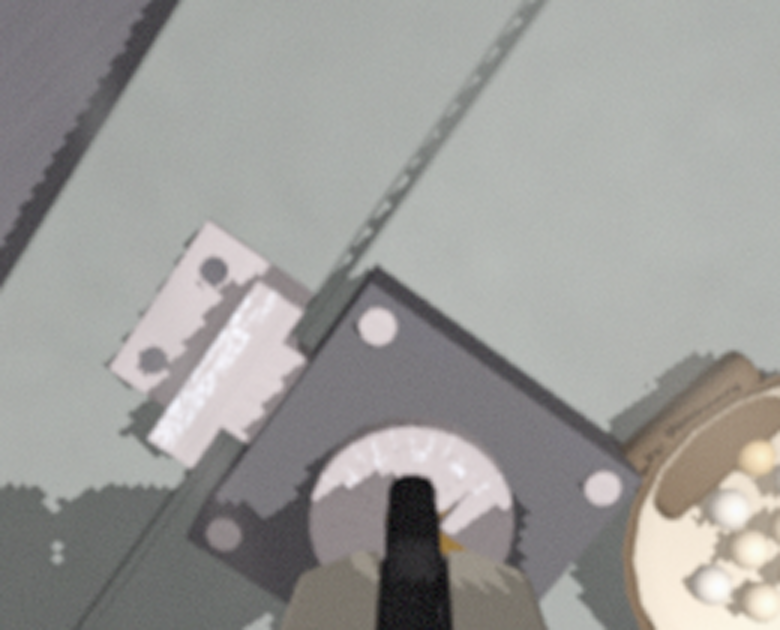

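Torque climbed from the 0.13 running load to 0.257 and then 0.305 N m, so the bolt is home. Turning back towards release (tool yaw about 13).

Emit:
jog_arm(targets=[[[0,0,0,3],[0,0.1,0,5],[0,0.1,0,5],[0,0.1,0,5],[0,0.1,0,5],[0,0.1,0,5],[0,0.1,0,5],[0,0,0,0]]])

```text
time: 13.38
tool_pos: [0.546, 0.2542, 0.1591]
orientation: [[-0.995, 0.095, 0.003], [0.095, 0.995, -0.006], [-0.003, -0.006, -1.0]]
ft_force: [1.4, 0.6, -0.8]
opening: 0.096
```

```bash
python3 r.py
```

```text
13.58 pos [546.  254.2 159.1] yaw -5.9 F [ 0.2  -0.25  0.13] T [-0.034 -0.034 -0.008] op 0.094
```

Emit:
jog_arm(targets=[[[0,0.2,0,4],[0,0.2,0,4],[0,0.1,0,3],[0,0,0,3],[0,0,0,2],[0,0,0,0],[0,0,0,0]]])

```text
time: 14.17
tool_pos: [0.546, 0.2546, 0.1591]
orientation: [[-0.985, -0.173, 0.004], [-0.173, 0.985, -0.005], [-0.003, -0.006, -1.0]]
ft_force: [0.2, -0.7, 0.3]
opening: 0.091
```

```bash
python3 r.py;  python3 - <<'E'
from h import *
snap('wrist','w10');crop('w10',140,70,400,280,3,'w10c')
E
```

```text
14.37 pos [546.  254.6 159.1] yaw 10.02 F [ 0.13 -0.35 -0.44] T [ 0.046 -0.068  0.014] op 0.095
```

View pics/w10c.png

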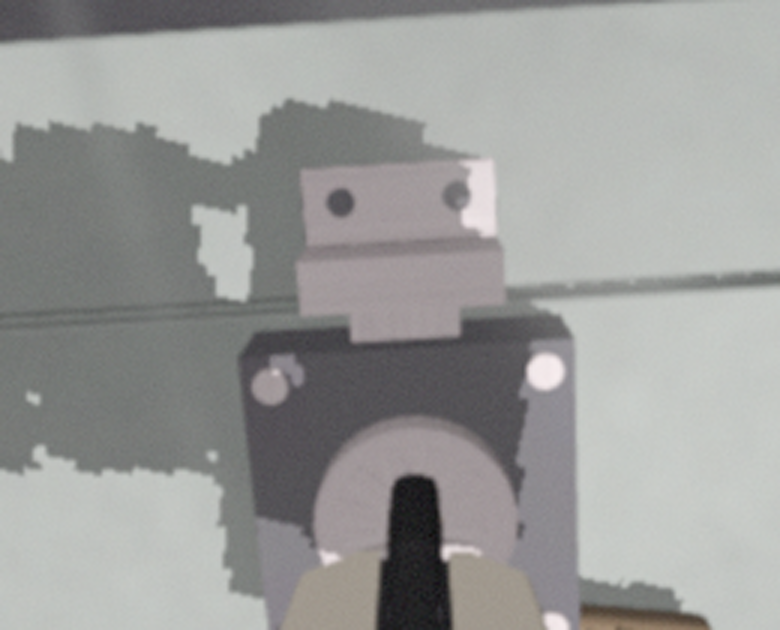

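The bolt stays out under the keeper at (405,320). I'll finish the last 3° and then lift gently.

Emit:
jog_arm(targets=[[[0,0.2,0,1.5],[0,0,0,1.5],[0,0,0,0],[0,0,0,0]]])

```text
time: 14.75
tool_pos: [0.546, 0.2547, 0.1591]
orientation: [[-0.973, -0.229, 0.004], [-0.229, 0.973, -0.005], [-0.003, -0.006, -1.0]]
ft_force: [-0.3, -0.6, -0.1]
opening: 0.089
```

```bash
python3 r.py
```

```text
14.95 pos [546.  254.7 159.1] yaw 13.22 F [ 0.38 -0.62  0.04] T [-0.003 -0.024 -0.029] op 0.091
```

Emit:
jog_arm(targets=[[[0,0,1,0],[0,0,0.5,0],[0,0,0,0]]])

```text
time: 15.2
tool_pos: [0.5458, 0.2547, 0.1603]
orientation: [[-0.974, -0.228, 0.004], [-0.228, 0.974, -0.005], [-0.002, -0.006, -1.0]]
ft_force: [0.0, -1.4, -0.4]
opening: 0.093
```

```bash
python3 r.py
```

```text
15.4 pos [545.9 254.7 160.3] yaw 13.2 F [ 0.02  0.12 -0.71] T [ 0.013 -0.065 -0.001] op 0.094
```

Emit:
jog_arm(targets=[[[0,0,1,0],[0,0,1,0],[0,0,0,0]]])

```text
time: 15.65
tool_pos: [0.5457, 0.2547, 0.1622]
orientation: [[-0.974, -0.228, 0.003], [-0.228, 0.974, -0.006], [-0.002, -0.006, -1.0]]
ft_force: [1.1, 0.3, -1.2]
opening: 0.095
```

Emit:
jog_arm(targets=[[[0,0,1,0],[0,0,1,0],[0,0,0,0]]])

```text
time: 15.9
tool_pos: [0.5457, 0.2547, 0.1645]
orientation: [[-0.974, -0.228, 0.003], [-0.228, 0.974, -0.006], [-0.002, -0.006, -1.0]]
ft_force: [-0.0, -0.9, -0.5]
opening: 0.094
```

```bash
python3 r.py
```

```text
16.1 pos [545.7 254.7 164.4] yaw 13.2 F [ 0.18 -0.16 -0.05] T [ 0.033  0.079 -0.034] op 0.094
```

Emit:
jog_arm(targets=[[[0,0,2,0],[0,0,2,0],[0,0,2,0],[0,0,0,0]]])

```text
time: 16.43
tool_pos: [0.5457, 0.2548, 0.171]
orientation: [[-0.974, -0.228, 0.003], [-0.228, 0.974, -0.005], [-0.002, -0.006, -1.0]]
ft_force: [0.6, 0.8, 0.2]
opening: 0.091
```

```bash
python3 r.py;python3 - <<'E'
from h import *
snap('scene','s11');crop('s11',300,80,400,160,7,'s11c')
snap('wrist','w11');crop('w11',140,90,400,300,3,'w11c')
E
```

```text
16.63 pos [545.6 254.7 170.4] yaw 13.2 F [-0.23  0.06  0.28] T [ 0.067 -0.008 -0.006] op 0.095
```

View pics/s11c.png

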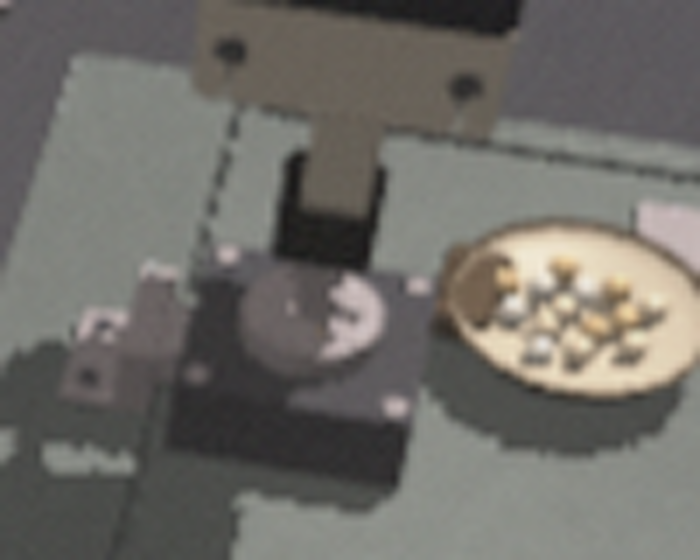

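View pics/w11c.png

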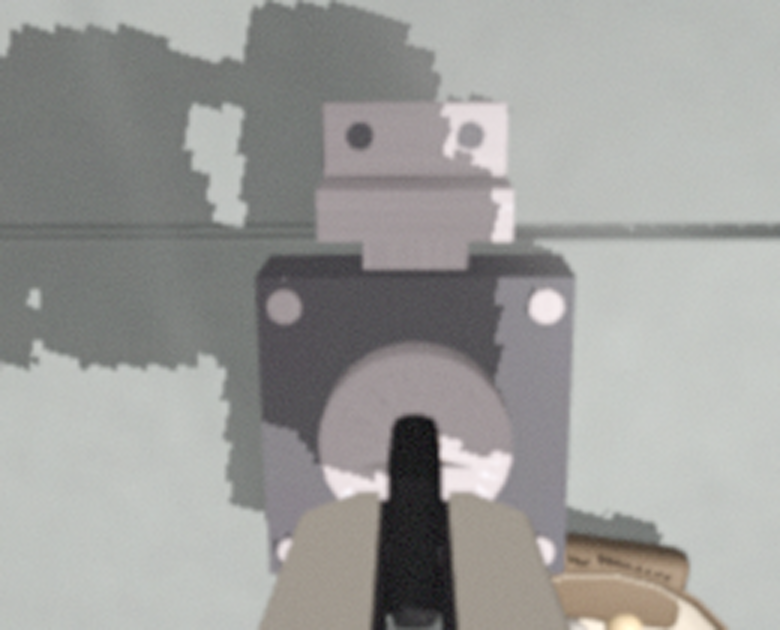

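The key rises with the fingers, with no load, and the bolt is still in the keeper at crop (415,255). I'll keep lifting.

Emit:
jog_arm(targets=[[[0,0,3,0],[0,0,3,0],[0,0,3,0],[0,0,3,0],[0,0,3,0],[0,0,3,0],[0,0,0,0]]])

```text
time: 17.32
tool_pos: [0.5456, 0.2547, 0.1905]
orientation: [[-0.974, -0.228, 0.003], [-0.228, 0.974, -0.006], [-0.001, -0.006, -1.0]]
ft_force: [-1.1, 0.6, 0.1]
opening: 0.093
```

Emit:
jog_arm(targets=[[[0,0,6,0],[0,0,8,0],[0,0,10,0],[0,0,10,0],[0,0,8,0],[0,0,0,0],[0,0,0,0]]])

```text
time: 17.9
tool_pos: [0.5457, 0.2547, 0.2386]
orientation: [[-0.974, -0.228, 0.004], [-0.228, 0.974, -0.005], [-0.003, -0.006, -1.0]]
ft_force: [-0.0, -0.7, -0.8]
opening: 0.093
```

```bash
python3 r.py;python3 - <<'E'
from h import *
snap('scene','s12');crop('s12',280,50,420,160,5.5,'s12c')
snap('wrist','w12');crop('w12',140,90,400,300,3,'w12c')
z=load('top0')
E
```

```text
18.1 pos [545.4 254.6 237.4] yaw 13.2 F [-0.03 -0.02  0.21] T [ 0.028  0.015 -0.023] op 0.094
```

View pics/s12c.png

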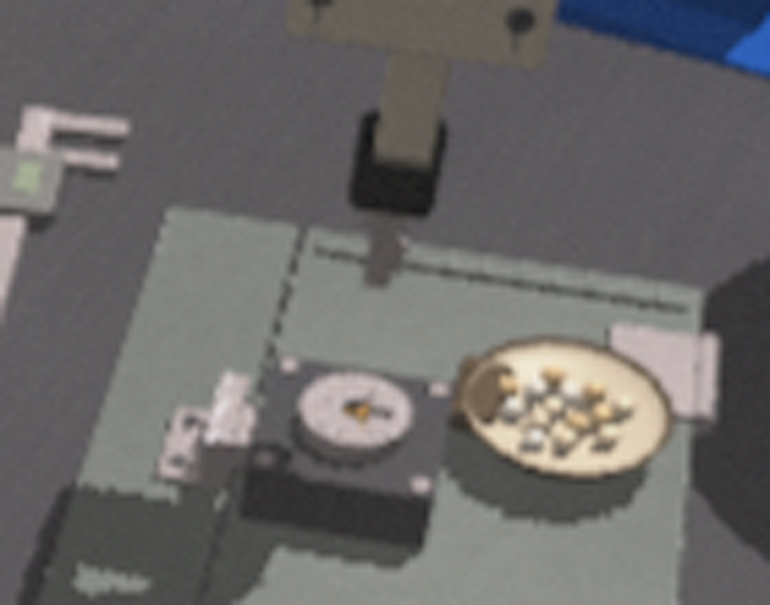

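View pics/w12c.png

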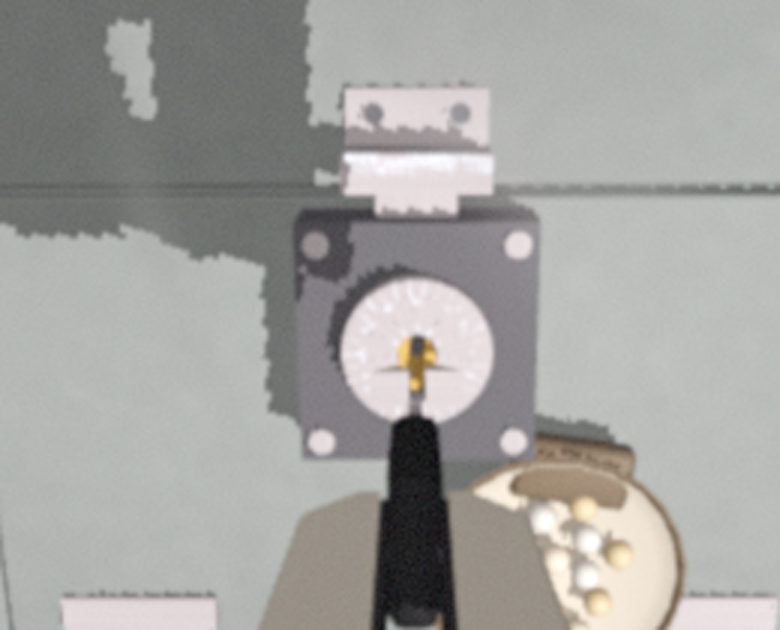

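The key is out, with the blade and tooth visible below the head, and the bolt is still in the keeper. Now I'll carry it to the tray: centre about (0.541, -0.195), yaw about -18°. I'll turn so the jaws open along the tray's x.

Emit:
jog_arm(targets=[[[0,-15,0,-4],[0,-25,0,-7],[0,-32,0,-7],[0,-32,0,-7],[0,-32,0,-7],[0,-32,0,-7],[0,-32,0,-7],[0,-32,0,-7]]])

```text
time: 18.87
tool_pos: [0.5425, 0.0187, 0.2335]
orientation: [[-0.757, 0.653, -0.007], [0.653, 0.757, -0.003], [0.003, -0.007, -1.0]]
ft_force: [0.2, -0.1, 0.5]
opening: 0.091
```

Emit:
jog_arm(targets=[[[0,-32,0,-7],[0,-32,0,-7],[0,-32,0,-7],[0,-32,0,-7],[0,-32,0,-7],[0,-20,0,-7],[0,0,0,-7],[0,0,0,-7]]])

```text
time: 19.53
tool_pos: [0.539, -0.1765, 0.2308]
orientation: [[0.143, 0.99, -0.009], [0.99, -0.143, 0.005], [0.003, -0.01, -1.0]]
ft_force: [0.4, 0.7, 0.1]
opening: 0.091
```

```bash
python3 r.py;python3 - <<'E'
from h import *
snap('scene','s13');snap('wrist','w13')
E
```

```text
19.73 pos [ 539.3 -175.   231.1] yaw -97.5 F [ 0.14  0.51 -0.4 ] T [-0.054  0.071 -0.011] op 0.096
```

View pics/s13.png

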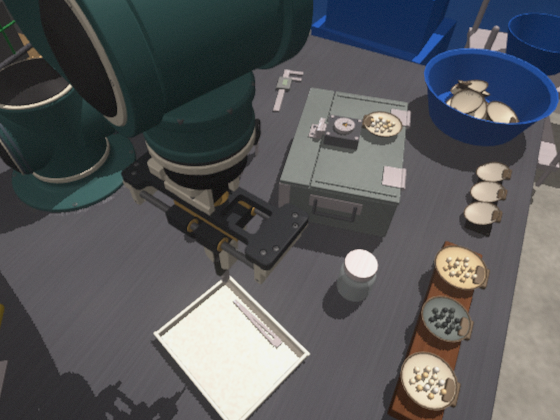

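View pics/w13.png

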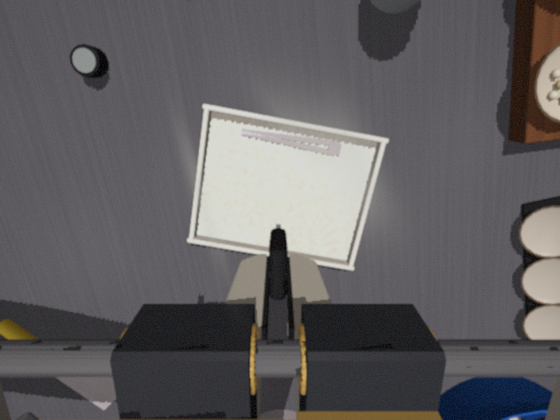

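The wrist view shows the tray's corners at (207,105), (387,138), (352,268) and (190,240), with the tweezers along the top side. I'll measure from these.

```bash
python3 - <<'E'
from h import *
z=load('w13')
w=np.array([atz(z,*p,.02) for p in((207,105),(387,138),(352,268),(190,240))]);print(w,w.mean(0))
for a,b in((0,1),(3,2),(3,0),(2,1)): e=w[b]-w[a];print(np.linalg.norm(e),np.degrees(np.arctan2(e[1],e[0])))
print('floor/rim depth',dep(z,270,190),dep(z,297,122),'tweez',atz(z,243,132,.008),atz(z,340,150,.008))
s=env.read_state();print(s['tool_pos'])
E
```

```text
[[ 0.47397456 -0.08664185  0.02      ]
 [ 0.66409391 -0.14653313  0.02      ]
 [ 0.61519504 -0.29902225  0.02      ]
 [ 0.42434391 -0.23746162  0.02      ]] [ 0.54440185 -0.19241471  0.02      ]
0.19932971375506303 -17.48543821103462
0.20053394904217903 -17.877541168068245
0.15877596144927503 71.78504428272288
0.16013754224119667 72.22044979609161
floor/rim depth [ 0.52735961 -0.19252686  0.00261109] [ 0.56795902 -0.11685341  0.01872894] tweez [ 0.50654867 -0.12053195  0.008     ] [ 0.61363666 -0.15480296  0.008     ]
[ 0.53938772 -0.17478716  0.23132063]
```

Emit:
jog_arm(targets=[[[0,-12,-15,-5],[0,-12,-28,-4.5],[0,-6,-28,0],[0,0,-28,0],[0,0,-28,0],[0,0,-25,0],[0,0,0,0],[0,0,0,0]]])

```text
time: 20.5
tool_pos: [0.5401, -0.2024, 0.0765]
orientation: [[0.274, 0.962, -0.003], [0.962, -0.274, 0.003], [0.003, -0.003, -1.0]]
ft_force: [0.5, -0.2, 0.7]
opening: 0.089
```

```bash
python3 r.py;python3 - <<'E'
from h import *
snap('scene','s14');crop('s14',140,220,320,355,4.4,'s14c');snap('wrist','w14')
E
```

```text
20.7 pos [ 540.9 -203.    78.2] yaw -106.01 F [-0.07  0.2  -0.44] T [-0.053  0.073  0.004] op 0.092
```

View pics/w14.png

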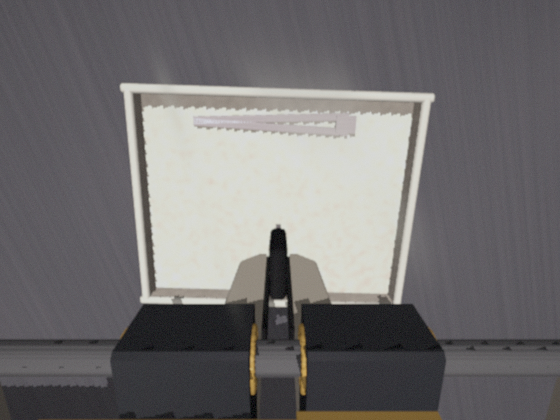

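View pics/s14c.png

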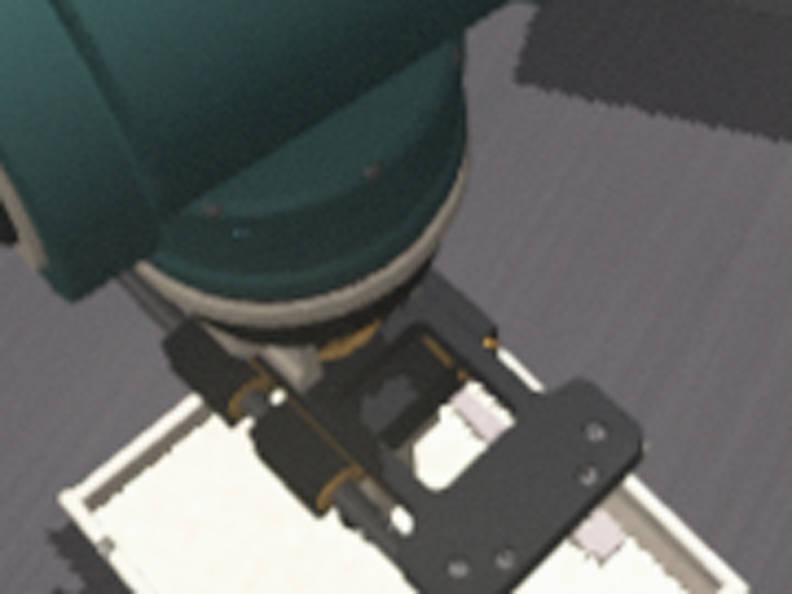

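Emit:
jog_arm(targets=[[[0,-2,-10,0],[0,0,-12,0],[0,0,-9,0],[0,0,-3,0],[0,0,0,0],[0,0,0,0],[0,0,0,0]]])

```text
time: 21.38
tool_pos: [0.541, -0.2054, 0.0412]
orientation: [[0.276, 0.961, 0.001], [0.961, -0.276, 0.002], [0.002, 0.001, -1.0]]
ft_force: [0.6, -0.2, 0.0]
opening: 0.096
```

```bash
python3 r.py
```

```text
21.58 pos [ 541.2 -205.5   41.7] yaw -106.02 F [-0.69 -0.08 -0.53] T [-0.052  0.077  0.007] op 0.095
```

Emit:
jog_arm(targets=[[[0,0,-2,0],[0,0,-2,0],[0,0,-1,0],[0,0,0,0],[0,0,0,0]]])

```text
time: 22.0
tool_pos: [0.5416, -0.2056, 0.0369]
orientation: [[0.276, 0.961, 0.003], [0.961, -0.276, 0.001], [0.002, 0.003, -1.0]]
ft_force: [-0.2, 0.4, 0.1]
opening: 0.095
```

```bash
python3 r.py
```

```text
22.2 pos [ 541.6 -205.7   37.1] yaw -106.02 F [-0.09 -0.21 -0.08] T [-0.071  0.087 -0.008] op 0.089
```

Tip is about 2 mm above the floor. Releasing.

Emit:
jog_arm(targets=[[[0,0,0,0],[0,0,0,0],[0,0,0,0],[0,0,0,0],[0,0,0,0],[0,0,0,0],[0,0,0,0],[0,0,0,0]]], hand=1)

```text
time: 22.87
tool_pos: [0.5418, -0.2057, 0.0374]
orientation: [[0.276, 0.961, 0.004], [0.961, -0.276, 0.001], [0.002, 0.003, -1.0]]
ft_force: [0.4, 0.2, -0.1]
opening: 0.613
```

Emit:
jog_arm(targets=[[[0,0,0,0],[0,0,0,0],[0,0,0,0],[0,0,0,0],[0,0,0,0],[0,0,0,0],[0,0,0,0],[0,0,0,0]]])

```text
time: 23.53
tool_pos: [0.5418, -0.2058, 0.0374]
orientation: [[0.276, 0.961, 0.004], [0.961, -0.276, 0.001], [0.002, 0.004, -1.0]]
ft_force: [0.1, -0.7, 0.3]
opening: 1.0
```

```bash
python3 r.py;python3 - <<'E'
from h import *
snap('wrist','w15')
E
```

```text
23.73 pos [ 541.8 -205.8   37.4] yaw -106.02 F [0.06 0.35 0.13] T [-0.056  0.088  0.007] op 1.004
```

View pics/w15.png

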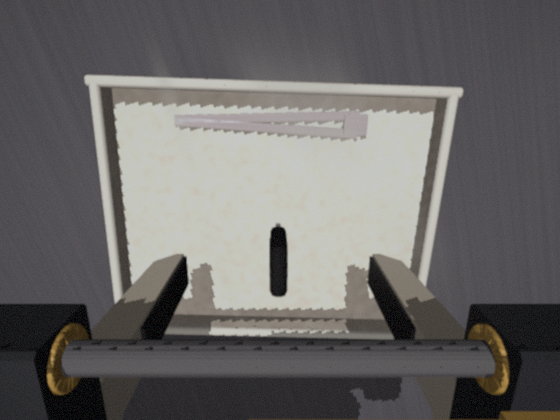

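The key is standing on its blade in the tray, with its head at (278,262). I want it lying down, so I'll nudge it over along the tray's x, away from the tweezers.

Emit:
jog_arm(targets=[[[0,0,6,0],[0,0,5,0],[9,-2.6,0,0],[9,-2.6,0,0],[7,-2,0,0],[5,-1.4,0,0],[0,0,0,0],[0,0,0,0]]])

```text
time: 24.45
tool_pos: [0.576, -0.2156, 0.0499]
orientation: [[0.276, 0.961, 0.005], [0.961, -0.276, 0.0], [0.002, 0.004, -1.0]]
ft_force: [0.1, 0.4, -0.2]
opening: 0.999
```

```bash
python3 r.py
```

```text
24.65 pos [ 575.5 -215.4   50.1] yaw -106.02 F [-0.04 -0.08  0.16] T [-0.055  0.1   -0.003] op 1.0
```

Travelled 35 mm, and contact is due at about 41 mm. Going on slowly.

Emit:
jog_arm(targets=[[[3,-0.9,0,0],[3,-0.9,0,0],[3,-0.9,0,0],[2,-0.6,0,0],[0,0,0,0],[0,0,0,0],[0,0,0,0]]])

```text
time: 25.23
tool_pos: [0.5874, -0.219, 0.0504]
orientation: [[0.276, 0.961, 0.005], [0.961, -0.276, 0.0], [0.002, 0.005, -1.0]]
ft_force: [1.0, -0.7, -0.5]
opening: 1.003
```

```bash
python3 r.py;python3 - <<'E'
from h import *
snap('wrist','w16')
E
```

```text
25.43 pos [ 587.3 -219.    50.5] yaw -106.02 F [0.05 0.26 0.35] T [-0.063  0.102 -0.009] op 1.001
```

View pics/w16.png

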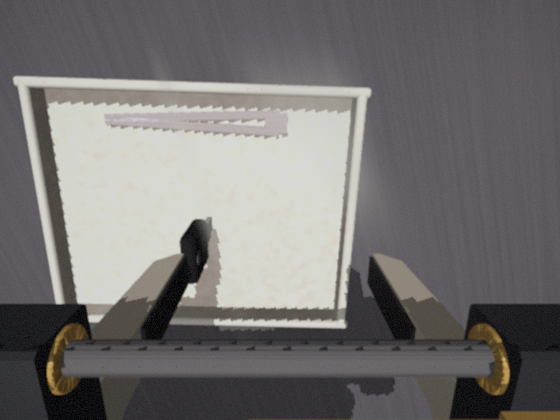

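The key leans against the left finger, with its head at (193,250) and blade at (209,225). Lifting straight up will let it drop towards tray -x.

Emit:
jog_arm(targets=[[[0,0,6,0],[0,0,8,0],[0,0,10,0],[0,0,10,0],[0,0,10,0],[0,0,0,0],[0,0,0,0],[0,0,0,0]]])

```text
time: 26.15
tool_pos: [0.5878, -0.2192, 0.1017]
orientation: [[0.276, 0.961, 0.008], [0.961, -0.276, -0.001], [0.001, 0.008, -1.0]]
ft_force: [0.1, 0.7, 0.5]
opening: 0.999
```

```bash
python3 r.py;python3 - <<'E'
from h import *
snap('wrist','w17')
E
```

```text
26.35 pos [ 587.4 -219.1  100.7] yaw -106.03 F [-0.15  0.19  0.21] T [-0.084  0.08   0.004] op 1.002
```

View pics/w17.png

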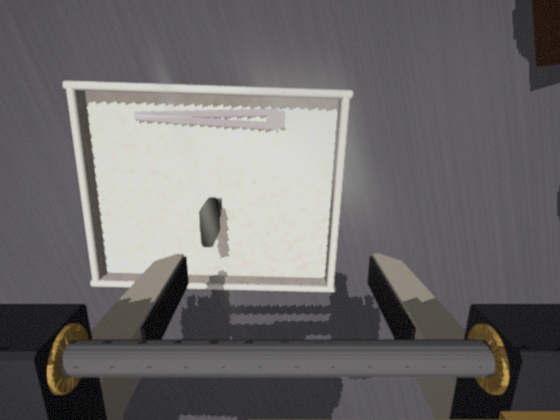

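```bash
python3 - <<'E'
from h import *
z=load('w17'); crop('w17',150,170,270,270,6,'w17c')
v,u=np.mgrid[185:255,190:235]
P,Rm=z['pose'][:3,3],z['pose'][:3,:3];fo=210/np.tan(np.radians(float(z['fovy']))/2)
D=np.stack([(u-float(z['cx']))/fo,-(v-float(z['cy']))/fo,-np.ones(u.shape)],-1)@Rm.T
X=P+D*z['d'][v,u][...,None]
dark=z['im'][v,u].sum(-1)<150
q=X[dark];print(len(q),q.min(0),q.max(0))
t=q[q[:,2]>q[:,2].max()-.006];print('top',t.mean(0)); 
E
```

```text
69 [ 0.53899581 -0.21312333  0.01722883] [ 0.61051966 -0.13886433  0.28818922]
top [ 0.61051966 -0.13886433  0.28818922]
```

View pics/w17c.png

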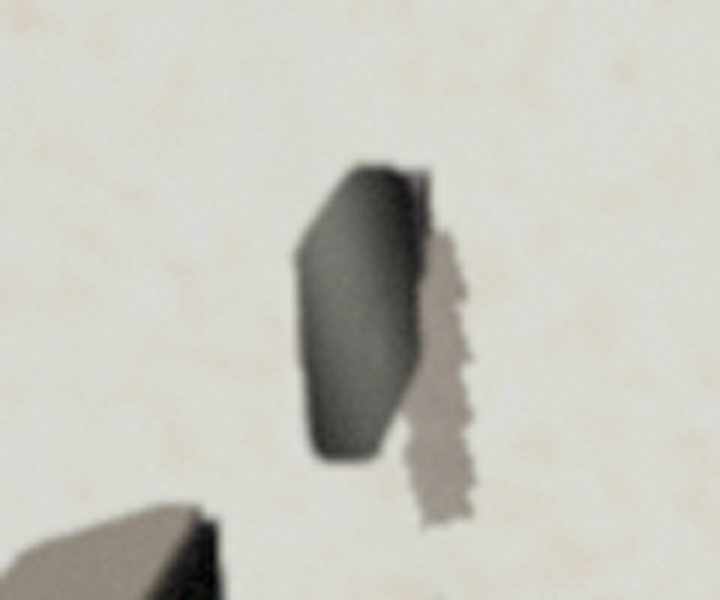

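```bash
python3 - <<'E'
from h import *
z=load('w17')
v,u=np.mgrid[190:255:5,196:228:3]
P,Rm=z['pose'][:3,3],z['pose'][:3,:3];fo=210/np.tan(np.radians(float(z['fovy']))/2)
D=np.stack([(u-float(z['cx']))/fo,-(v-float(z['cy']))/fo,-np.ones(u.shape)],-1)@Rm.T
X=P+D*z['d'][v,u][...,None]
print((X[...,2]*1000).round().astype(int))
s=snap('scene','s17');t=snap('top','t17');crop('s17',140,260,320,395,4.4,'s17c');crop('t17',320,150,450,280,5,'t17c')
E
```

```text
[[  4   4   4   3   3 288   4   4   3   3   3]
 [  4   3   4   4   3   3   4   4   4   3   4]
 [  3   4   2   4  45  45  42  38  10   4   2]
 [  3   3   4  57  58  56  52  44  13   2   3]
 [  4   3  66  66  65  64  55 288  14   4   3]
 [  2  67  68  67  67  65  57  48  15   4   3]
 [  3  65  68  68  67  65  57  49   4   3   2]
 [  3  65  69  68  68  65  60  49   3   3   3]
 [  4  65  66  67  67  67  61  50   3   3   2]
 [  3   4  66  66  67  66  61  50   3   4   4]
 [  4   5  66  66  67  68  63   3   3   5   3]
 [  4   4  67  67  67  66   4   3   2   3   2]
 [  3   3   3   3   3   3   3   5   2   4   2]]
```

View pics/s17c.png

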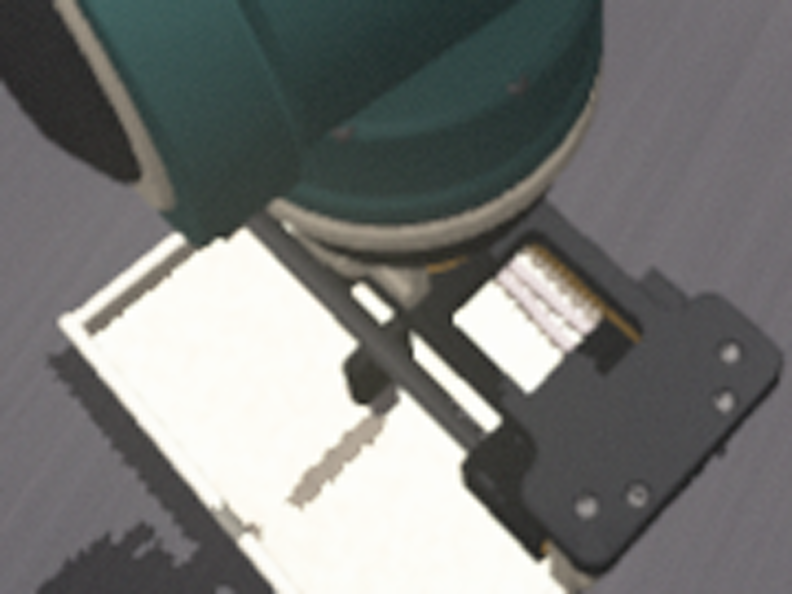

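Depth shows the key still upright, with its top at 68 mm. I'll back off, come down to 60 mm, and push near the top of the head.

```bash
python3 - <<'E'
from h import *
z=load('w17')
v,u=np.mgrid[190:255,194:230]
P,Rm=z['pose'][:3,3],z['pose'][:3,:3];fo=210/np.tan(np.radians(float(z['fovy']))/2)
D=np.stack([(u-float(z['cx']))/fo,-(v-float(z['cy']))/fo,-np.ones(u.shape)],-1)@Rm.T
X=P+D*z['d'][v,u][...,None]
q=X[(X[...,2]>.064)&(X[...,2]<.072)];c=q.mean(0);print(c,cv2.minAreaRect(q[:,:2].astype(np.float32)))
s=env.read_state();R=np.array(s['orientation']);print('key in tool',R.T@(c-s['tool_pos']))
E
```

```text
[ 0.54454571 -0.20341449  0.0665636 ] ((0.5439886450767517, -0.20394383370876312), (0.02733648009598255, 0.009420298971235752), 71.71021270751953)
key in tool [ 0.00320742 -0.04580291  0.03395292]
```

Emit:
jog_arm(targets=[[[-10,2.9,0,0],[0,0,-14,0],[0,0,-14,0],[0,0,-8,0],[0,0,0,0],[0,0,0,0]]])

```text
time: 27.0
tool_pos: [0.575, -0.2154, 0.0594]
orientation: [[0.276, 0.961, 0.005], [0.961, -0.276, 0.0], [0.002, 0.005, -1.0]]
ft_force: [-0.3, 0.2, 0.8]
opening: 1.002
```

```bash
python3 r.py
```

```text
27.2 pos [ 575.7 -215.6   60.8] yaw -106.03 F [0.27 0.15 0.24] T [-0.061  0.076  0.003] op 0.998
```

Emit:
jog_arm(targets=[[[4,-1.2,0,0],[4,-1.2,0,0],[4,-1.2,0,0],[4,-1.2,0,0],[4,-1.2,0,0],[3,-0.9,0,0],[0,0,0,0],[0,0,0,0]]])

```text
time: 27.87
tool_pos: [0.6027, -0.2238, 0.0625]
orientation: [[0.276, 0.961, 0.009], [0.961, -0.276, -0.002], [0.001, 0.009, -1.0]]
ft_force: [-0.5, 0.7, -0.2]
opening: 1.0
```

```bash
python3 r.py;python3 - <<'E'
from h import *
snap('wrist','w18')
E
```

```text
28.07 pos [ 602.4 -223.8   62.6] yaw -106.02 F [-0.31 -0.03 -0.34] T [-0.075  0.082  0.   ] op 0.998
```

View pics/w18.png

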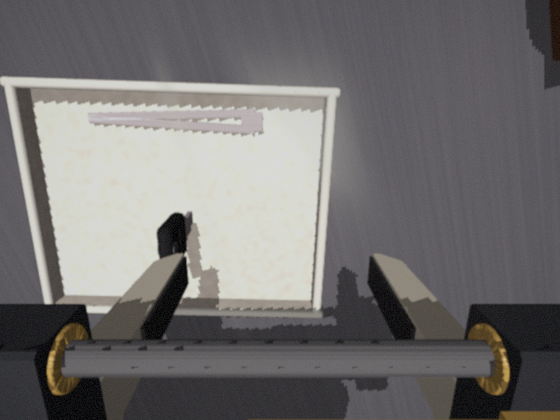

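```bash
cat > k.py <<'E'
import sys
from h import *
f,u0,u1,v0,v1,lo=sys.argv[1],*map(float,sys.argv[2:7])
z=load(f)
v,u=np.mgrid[int(v0):int(v1),int(u0):int(u1)]
P,Rm=z['pose'][:3,3],z['pose'][:3,:3];fo=210/np.tan(np.radians(float(z['fovy']))/2)
D=np.stack([(u-float(z['cx']))/fo,-(v-float(z['cy']))/fo,-np.ones(u.shape)],-1)@Rm.T
X=P+D*z['d'][v,u][...,None]
m=(X[...,2]>lo)&(X[...,2]<.1)&(z['im'][v,u].sum(-1)<260)
q=X[m];print(len(q),q.mean(0),q.min(0),q.max(0))
t=q[q[:,2]>np.percentile(q[:,2],95)-.006];print('top',t.mean(0),cv2.minAreaRect(t[:,:2].astype(np.float32)))
s=env.read_state();R=np.array(s['orientation']);print('key in tool',R.T@(t.mean(0)-s['tool_pos']))
E
python3 k.py w18 150 200 205 258 .02; python3 - <<'E'
from h import *
crop('w18',120,190,240,290,6,'w18c')
E
```

```text
1064 [ 0.5479712  -0.19918954  0.05616088] [ 0.53989627 -0.21637009  0.02002077] [ 0.56073568 -0.19009749  0.08525649]
top [ 0.54688721 -0.19848987  0.06626869] ((0.5478101968765259, -0.20166659355163574), (0.016989586874842644, 0.020118560642004013), 41.09831619262695)
key in tool [ 0.00896694 -0.06032681 -0.00417666]
```

View pics/w18c.png

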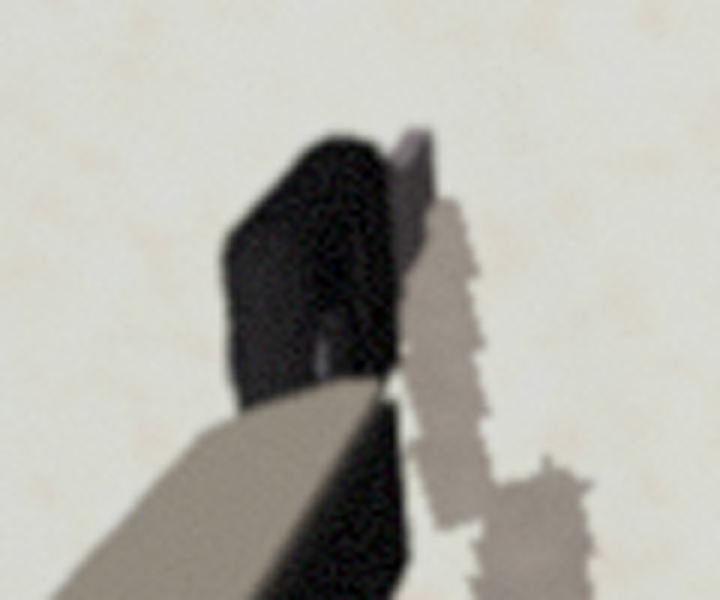

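The finger passed just over the top. I'll back off, go lower, and push again.

Emit:
jog_arm(targets=[[[-8,2.3,0,0],[-10,2.9,0,0],[-10,2.9,0,0],[0,0,-6,0],[0,0,-6,0],[0,0,0,0],[0,0,0,0]]])

```text
time: 28.7
tool_pos: [0.5702, -0.2144, 0.0496]
orientation: [[0.276, 0.961, 0.01], [0.961, -0.276, -0.002], [0.001, 0.01, -1.0]]
ft_force: [-1.2, -0.9, -0.1]
opening: 0.997
```

```bash
python3 r.py
```

```text
28.9 pos [ 570.5 -214.5   49.9] yaw -106.03 F [ 0.22 -0.27 -0.15] T [-0.048  0.087 -0.007] op 0.999
```

Emit:
jog_arm(targets=[[[6,-1.7,-1,0],[6,-1.7,-1,0],[6,-1.7,0,0],[5,-1.4,0,0],[5,-1.4,0,0],[3,-0.9,0,0],[0,0,0,0],[0,0,0,0]]])

```text
time: 29.57
tool_pos: [0.6063, -0.2246, 0.0476]
orientation: [[0.276, 0.961, 0.01], [0.961, -0.276, -0.002], [0.001, 0.01, -1.0]]
ft_force: [-0.1, 0.4, -0.6]
opening: 1.003
```

```bash
python3 r.py;python3 - <<'E'
from h import *
snap('wrist','w19')
E
```

```text
29.77 pos [ 606.  -224.6   47.8] yaw -106.02 F [-0.11  0.28 -0.01] T [-0.068  0.11  -0.025] op 0.996
```

View pics/w19.png

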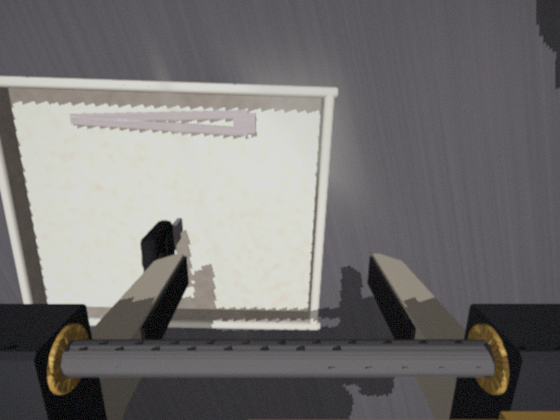

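```bash
python3 k.py w19 135 186 210 254 .02;  python3 k.py w15 260 300 215 300 .02; python3 - <<'E'
from h import *
crop('w19',100,200,220,300,6,'w19c')
s=env.read_state();R=s['orientation'];print(R.T@(np.array([.5423,-.2035,.066])-s['tool_pos']))
z=load('w19')
for u,v in((150,280),(170,265),(180,262),(186,270),(185,258)): 
    p=dep(z,u,v);print(u,v,p,R.T@(p-s['tool_pos']))
E
```

```text
919 [ 0.54885258 -0.19678185  0.05290784] [ 0.54317132 -0.21148465  0.02003594] [ 0.55180656 -0.19016268  0.06847308]
top [ 0.54814136 -0.19474631  0.06574119] ((0.547337532043457, -0.19543786346912384), (0.009940141811966896, 0.008071285672485828), 73.24742126464844)
key in tool [ 0.01273026 -0.06365671 -0.01859549]
1100 [ 0.54525589 -0.19954051  0.06285189] [ 0.5375867  -0.21647198  0.03707337] [ 0.55121076 -0.18983502  0.06866479]
top [ 0.54453993 -0.20202685  0.06654429] ((0.5442108511924744, -0.2031315714120865), (0.026718348264694214, 0.008068207651376724), 74.20645904541016)
key in tool [ 0.00473904 -0.06509923 -0.01942081]
[ 0.00270425 -0.06685106 -0.01889698]
150 280 [ 0.55618522 -0.20090376  0.0959254 ] [ 0.00905843 -0.05390245 -0.04867998]
170 265 [ 0.56088638 -0.20192434  0.08187869] [ 0.00936371 -0.04925308 -0.03458236]
180 262 [ 0.56348718 -0.20405706  0.07584249] [ 0.0080269  -0.04622938 -0.02851452]
186 270 [ 0.56273981 -0.2110272   0.07071085] [ 0.00111704 -0.04507826 -0.02337606]
185 258 [ 0.56462059 -0.20458273  0.07081132] [ 0.00783038 -0.04504889 -0.02347058]
```

View pics/w19c.png

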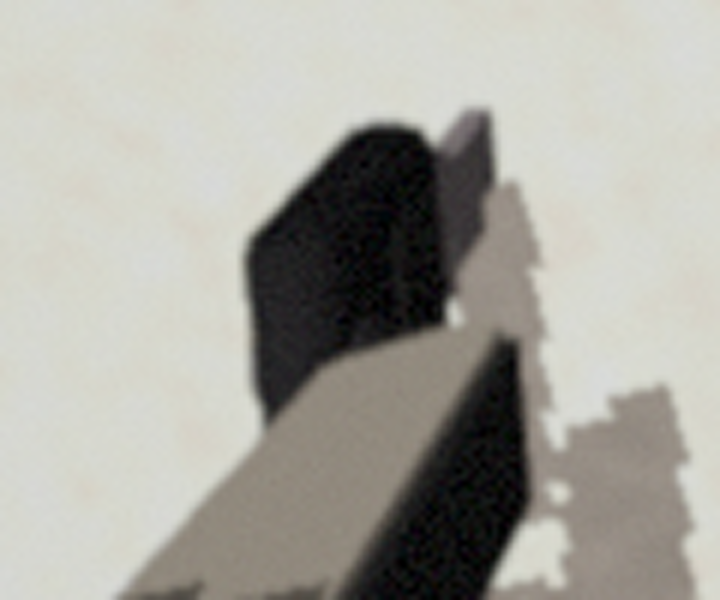

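Depth puts the open fingers' visible tips about 23 mm behind the nominal TCP, so they were passing over the key. I'll go lower, to TCP z of about 30 mm, which is still above the 20 mm rim.

Emit:
jog_arm(targets=[[[-10,2.9,0,0],[-10,2.9,0,0],[-10,2.9,0,0],[-4,1,0,0],[0,0,-8,0],[0,0,-7,0],[0,0,0,0],[0,0,0,0]]])

```text
time: 30.48
tool_pos: [0.5671, -0.2135, 0.0315]
orientation: [[0.276, 0.961, 0.011], [0.961, -0.276, -0.002], [0.001, 0.011, -1.0]]
ft_force: [-0.2, 0.0, 0.5]
opening: 0.999
```

```bash
python3 r.py
```

```text
30.68 pos [ 567.4 -213.6   32. ] yaw -106.04 F [ 0.01 -0.23 -0.05] T [-0.09   0.093 -0.017] op 1.0
```

Emit:
jog_arm(targets=[[[5,-1.4,-1,0],[5,-1.4,0,0],[5,-1.4,0,0],[4,-1.1,0,0],[4,-1.1,0,0],[3,-0.9,0,0],[0,0,0,0],[0,0,0,0]]])

```text
time: 31.35
tool_pos: [0.5976, -0.222, 0.0312]
orientation: [[0.276, 0.961, 0.012], [0.961, -0.276, -0.003], [0.001, 0.013, -1.0]]
ft_force: [-0.0, -0.1, -0.8]
opening: 1.002
```

```bash
python3 r.py;python3 - <<'E'
from h import *
snap('wrist','w20')
E
```

```text
31.55 pos [ 597.3 -222.    31.3] yaw -106.03 F [ 0.28 -0.22  0.13] T [-0.08   0.075  0.001] op 0.998
```

View pics/w20.png

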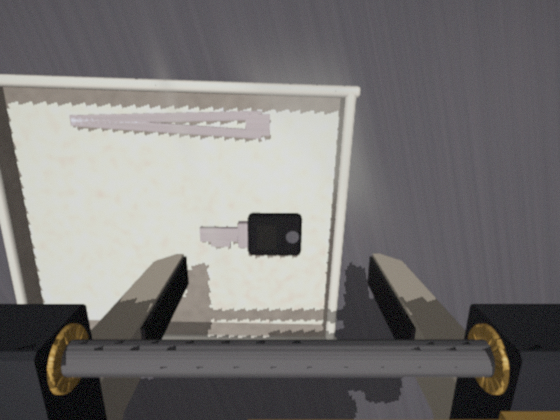

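The key now lies flat in the tray, with its head at (275,235) and blade at (220,235), clear of the tweezers. I'll lift away and check everything.

Emit:
jog_arm(targets=[[[0,0,15,0],[0,0,25,0],[0,0,30,0],[0,0,30,0],[0,0,30,0],[0,0,20,0],[0,0,0,0],[0,0,0,0]]])

```text
time: 32.27
tool_pos: [0.5942, -0.2208, 0.1957]
orientation: [[0.276, 0.961, 0.014], [0.961, -0.276, -0.004], [0.0, 0.014, -1.0]]
ft_force: [0.5, 0.6, -0.6]
opening: 1.002
```

Emit:
jog_arm(targets=[[[-20,-25,0,0],[-20,-25,0,0],[-20,-25,0,0],[-20,-25,0,0],[-15,-20,0,0],[0,0,0,0],[0,0,0,0],[0,0,0,0]]])

```text
time: 32.93
tool_pos: [0.4928, -0.3428, 0.192]
orientation: [[0.274, 0.962, 0.01], [0.962, -0.274, -0.0], [0.003, 0.009, -1.0]]
ft_force: [0.0, -0.1, -0.1]
opening: 1.0
```

```bash
python3 r.py;python3 - <<'E'
from h import *
snap('scene','s21');snap('top','t21');crop('t21',90,125,260,265,4.5,'t21c');crop('t21',320,150,450,280,4.5,'t21d')
E
```

```text
33.13 pos [ 493.6 -342.2  192.4] yaw -105.82 F [ 0.09 -0.05  0.01] T [-0.061  0.07   0.004] op 0.999
```

View pics/s21.png

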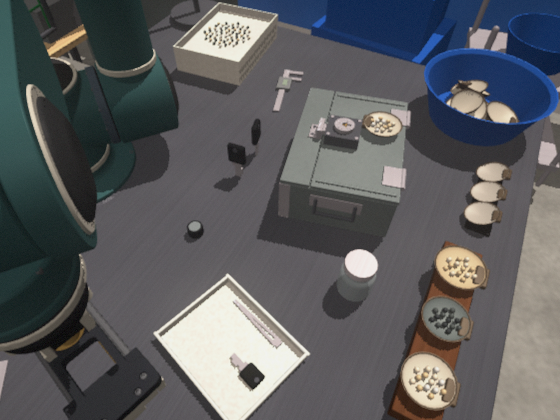

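View pics/t21c.png

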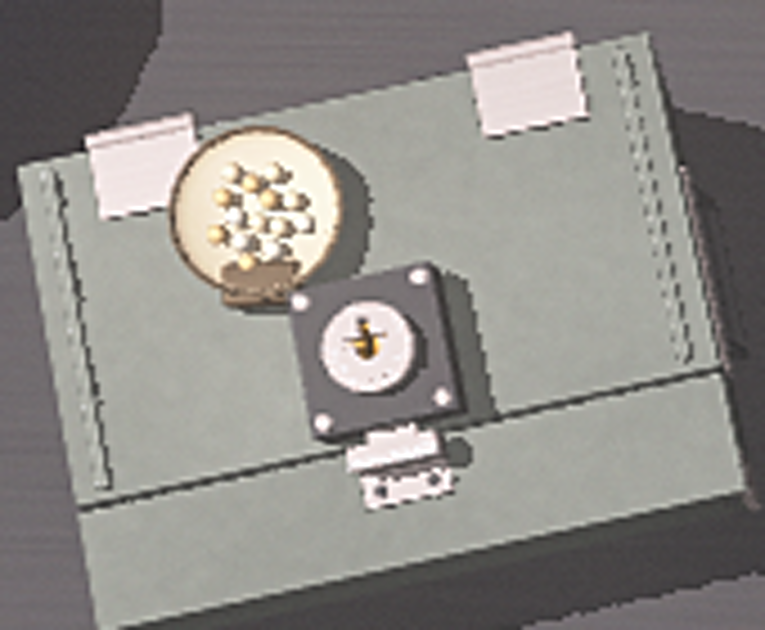

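View pics/t21d.png

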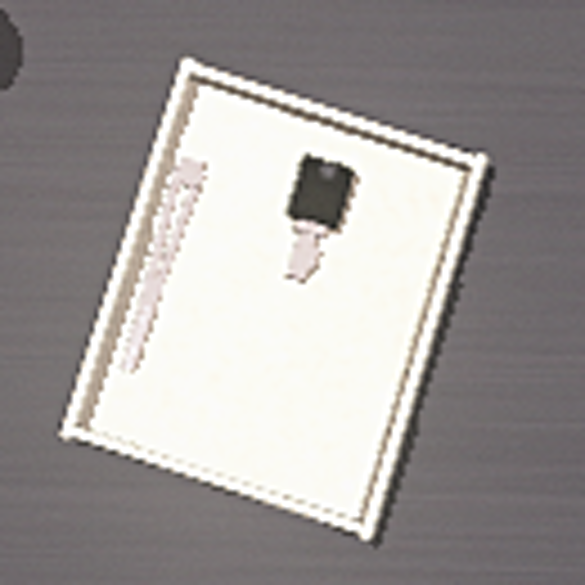

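All in place: the bolt runs into the keeper, the key lies inside the tray, and the shell, tweezers and jar look unmoved.

```bash
python3 -c "
from rig import ticket
print(ticket.hand_in())"
```

```text
the job is handed in; nothing more can be done
None
```

The strongbox is locked, the key lies flat in the white tray, and I handed the job in at about 33 s of the 61 s allowed. The hand-in gave no verdict.

**Locking:** I turned the key clockwise in 2° steps. The running load was about 0.13 N m. It rose to 0.26 and then 0.31 N m about 52–54° past release, so the bolt had met the keeper. I batched two calls there, so the key went one 2° step further than needed after the first rise. The contact force between bolt and keeper is not measured directly, so I could not check it against the 12 N limit.

**Drawing out:** I turned the key back to the release direction and lifted it out with wrist forces under about 2 N.

**Putting down:** The key stood upright on its blade when released. My first three nudges missed because the open fingers' visible tips sit about 23 mm behind the nominal tool point. A lower nudge tipped it flat, clear of the tweezers.

**Last checks:** The final pictures show the bolt running into the keeper and the key inside the tray. The shell, tweezers and jar look unmoved, and the gripper is open and clear. The bolt's end is hidden under the keeper's roof, so the torque rise is the main evidence that it is fully home; the pictures only show it inside.

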